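Refill the glue tank, hook its cover shut and lock it

TASK

Refill the bench glue tank: lay every loose glue stick from the dark mat in its trough. Then close the cover: hold it tilted, hook its thin lip under the ledge on the side of the tank nearest you, and swing it down until it lies flat on its seat with its tongue pressing the interlock lever down; last, slide the lock fully home to its end stop over the tongue. Leave the ribbon spool, tape roll and stapler where they are.

Things in the scene. Friction and masses are not known exactly. Their poses are not given: they have to be found in the camera images.
- glue_tank: the bench glue tank, a fixed open aluminium trough. Origin: centre of its underside on the table; x axis from the ledge side (near the robot) to the lock side (far), z up. Cavity 126 mm (x) by 146 mm (y) about the origin, floor at z 5 mm, wall tops = flat seat for the cover at z 50 mm.
- tank_ledge (a point): middle of the ledge's free edge, at its underside (tank x -63, y 0, z 64 mm). The ledge runs along the whole near side: a riser with inner face at tank x -75 mm carries it, top z 70 mm; so there is a slot 14 mm high and 12 mm deep over the seat. Cheeks close its ends (inner faces y +/-81 mm, reaching to x -55 mm, top z 70 mm). Axes as the tank's.
- tank_stop (a point): middle of the notch in the stop wall on the far side (tank x 79, y 0, z 50 mm). The stop wall is at tank x 75 to 83 mm, top z 62 mm; the notch for the cover's tongue spans y -25 to 25 mm. Beyond it, at x 124 to 142 mm, is the rail of the lock slide, top z 58 mm. Axes as the tank's.
- cover: the loose tank cover, a grey steel plate, 0.2 to 0.45 kg, that starts flat on the table, handle up. Origin: centre of the plate's underside; x axis from lip edge to tongue, z up. Plate 144 mm (x, lip included) by 152 mm (y), 8 mm thick. Seated, its axes are parallel to the tank's, underside at tank z 50 mm, with 6 mm of play in x and 5 mm each side in y; past the ledge it cannot drop in level.
- cover_grip (a point): centre of the cover's black bridge handle, at cover x 4, y 0, z 34 mm: a bar 16 mm thick (x) by 90 mm long (y) by 16 mm high; its underside is 26 mm above the cover's underside, 18 mm above the plate; legs at y +/-37 mm. Axes as the cover's.
- cover_lip (a point): middle of the cover's lip edge, at the underside (cover x -72, z 0 mm). The lip is the last 14 mm of the plate, as wide as the plate but only 5 mm thick, flush with the underside. Axes as the cover's.
- cover_tongue (a point): middle of the outer end of the cover's tongue, at the underside (cover x 100, z 0 mm). The tongue is 36 mm wide, 6 mm thick and sticks 28 mm out of the plate's +x edge, flush with the underside. Axes as the cover's.
- interlock_lever (a joint): angle of the hinged interlock lever behind the tank's notch: a steel arm 16 mm wide with a black roller at its inner end, hinged at tank x 124 mm. 0 = sprung up (roller top at tank z 62 mm), about 0.33 rad with the seated cover's tongue on it; limit 0.5. Weak spring, under 1 N at the roller: the cover's own weight holds it down.
- lever_roller (a point): centre of the lever's roller (9 mm diameter, 18 mm long); at rest at tank x 88, y 0, z 57 mm.
- lock_slide (a joint): travel of the lock slide along its rail: starts at 0 to 0.012 m (bolt clear of the tongue); 0.055 m = end stop, where its bolt plate (44 mm wide, underside at tank z 59 mm) stands over the cover's tongue. Grows as the slide moves toward tank -y. Friction about 2 N; it stays where it is left.
- lock_grip (a point): centre of the lock slide's upright black grip, 22 mm (tank x) by 16 mm (tank y) by 32 mm high, at tank x 133, z 81 mm; its foot, the top of the bolt plate, is at z 65 mm, its top at z 97 mm. Axes as the tank's.
- stick_0_mid (a point): a loose beige glue stick, 11 x 110 x 12 mm, flat-sided, 12 g; may be absent. This point: its centre, 6 mm above its underside. Its length lies along its y axis. Starts on the dark mat.
- stick_1_mid (a point): another such glue stick (point and axes as stick_0_mid); may be absent.
- stick_2_mid (a point): another such glue stick (point and axes as stick_0_mid); may be absent.
- stick_3_mid (a point): another such glue stick (point and axes as stick_0_mid); may be absent.
- stick_4_mid (a point): another such glue stick (point and axes as stick_0_mid); may be absent.
- mat: fixed dark rubber mat, 300 x 170 mm, 3 mm thick, on which the sticks start; origin at the centre of its underside.
- ribbon_spool: bystander: pink ribbon spool, 90 mm across, 28 mm high, lying flat; origin at the centre of its underside. Leave where it is.
- tape_roll: bystander: roll of tan packing tape, 94 mm across, 48 mm high, lying flat; origin at the centre of its underside. Leave where it is.
- stapler: bystander: blue stapler, 36 x 145 x 46 mm, its length along its y axis; origin at the centre of its underside. Leave where it is.
Things that resemble listed ones, but are neither listed nor needed, are in the scene too. What is shaped like the part that bears stick_3_mid but red is not meant.

How it is judged:
By the outcome, as a careful person would: the job done as asked, in the order asked, and still so for the second after the job is handed in, with the robot touching nothing.
Of stick_0, stick_1, stick_2, stick_3, stick_4 only 3 to 5 are there at a start; the rules pass over those that are not, and their reading is None.
At some moment in a run one of stick_0, stick_1, stick_2, stick_3, stick_4, cover may be knocked a few centimetres aside while the robot is not near it.
It also fails if it takes over 210 s, if anything falls off the work surface, if the arm or the gripper's body presses on something with over 40 N, if the wrist force passes 120 N, or if a joint passes its speed limit or range.

ROBOT

A 6-joint arm with a two-finger parallel gripper is mounted at the origin on a cart in front of the work surface, level with it; the furniture and walls round the work are solid. World frame = base frame: x ahead of the robot, y to its left, z up, the work surface at z = 0. Lengths are in m, angles in rad, forces in N, time in s.
With the tool pointing down it reaches from about 0.35 to 0.925 m from the base axis. Payload 6.4 kg.
Tool frame: the origin (TCP) lies at the very end of the fingers, on their centre line; the grasp point (between the pads) lies 19 mm behind it; z points along the fingers, y is the line along which they close (so a half turn about z gives the same grasp; the last joint's range is limited). The gripper opens to 85 mm and grips with 20 to 120 N. Pads are 22 mm wide; open, the fingers measure 114 mm over their backs; the gripper's body (76 mm by 85 mm) begins 54 mm behind the grasp point. The pads swing forward as they close: fully open they stand 13 mm farther back than shut.
Start: joints at [1.065, 0.245, 1.558, -0, 1.339, -0.174], TCP at [0.212, 0.615, 0.196] pointing down, gripper open.
Joint ranges: [-3.13, 3.13], [-1.02, 2.26], [0.13, 2.54], [-0.95, 4.09], [0.21, 2.88], [-2.74, 2.74]. Speed limits (rad/s): [2.57, 2.57, 3.14, 3.14, 3.14, 3.14].

INTERFACE

Orientations are given as a 3x3 rotation matrix whose columns are the frame's x, y, z axes.
In Python, from plant import env, vision, ticket, search_frame, outline_of, place_of gives the robot as it stands.
- The arm moves only by the tool arm_command, never from a script. Its argument "moves" is a list of rows, each an object of numbers: "x", "y", "z": the shift along the tool's x, y, z in m; "ax", "ay", "az": the turn, a rotation vector about the tool's x, y, z in degrees. A call has 1 to 12 rows; each row is the pose to reach, as a shift and turn from the pose commanded when the call began, along the tool's axes at that moment; what a row does not reach only later rows make up. A row lasts 1/10 s, in which the tool goes at most 50 mm and 8.59 degrees, less where a joint would pass 70% of its speed; a pose out of reach is approached as far as the arm can. A call with a gripper value outside its range is refused whole. "jaw" is the closure, from -1 (fully open) to 1 (shut), set as the call begins (left out, the last holds). The fingers move at their own pace and stop on an object; "newtons" is the grip in N (left out, the last holds). Time passes only in rows, so rows that repeat a pose let the fingers close. It gives the time, the measured TCP pose, the force, the opening and the grip force at its end, in the units of the state.
- env.get_obs(): the state, without advancing time (a new reading comes with each control period).
- vision.get_image(name): name is "side" or "top" or "wrist"; returns the picture (420x560x3 uint8, blue, green, red); there is no depth.
- vision.camera_params(name): a dict with "fx", "fy", "cx", "cy" (pixels), "xyz" and "orientation" of the camera in the world. Camera axes: x right, y up, looking along -z (the intrinsics and any distortion apply to the point x, -y, -z); pixel columns grow to the right and rows downward; lengths in m; the calibration is good to about 2 mm. A picture is of the moment at which its call begins: read the wrist's pose just before it. camera_params takes no time and is no camera call; for the wrist camera it gives the pose at the moment of the call.
- ticket.sign_off(): hands the job in; it is judged then, once.
Trained networks look in the newest picture that a camera, given by its name, has taken for a name from the list of things; names that differ only in an ending like _2 or _b are one class to them, and where a whole thing is asked for, a point or a joint stands for the part that bears it (a point fixed in the world has none). Each returns a list of dicts, best first, with "p" (0 to 1); they miss things now and then, are a little off and sometimes report something else, mostly with a low value. They report only what shows in the picture. A call takes as long as a camera call. They do not tell look-alikes from the thing itself.
- search_frame(label, camera): "xy" ([column, row] in pixels, amid what is visible of it).
- outline_of(label, camera): "mask" (420x560 bool, what is visible of it) and "xy" ([column, row] in pixels, amid what is visible of it).
- place_of(label, camera): "xy" ([column, row] in pixels: a listed point, or the origin of a listed thing).
The state is a dict: "time_s": time; "joint_positions": joint angles; "qvel": joint speeds; "effort": joint torques, N m; "eef_pos": TCP position; "orientation": TCP orientation; "contact_force": force on the tool from outside, world axes, zero at the start; "ft_torque": the same for the moment, N m; "grip_width": finger opening in m; "grasp_force": force on a finger pad.
Only numpy, scipy, OpenCV 4.12 (cv2) and the standard library are available. Lean on these libraries where they do the work, as an engineer would, in place of code of your own. Each camera call takes 0.05 s, during which the arm holds its last target. There are 200 camera calls.

## Working session

There is one attempt and no reset: what is moved stays moved. The work goes in short steps, Python scripts to look and compute and a tool call to move; the robot and the scene stay as the last step left them, time stands still between calls to the robot, and variables do not carry over. Pictures are saved under pics/ and viewed, at most 14 in all, crops included, and the job is handed in when it is done.

Besides the shell and the picture viewer there is one more tool, called after ">>>" by a JSON object that holds its "op" and its "data", one argument or row to a line. arm_command: Moves the arm, as the interface text tells. Its arguments: {"type":"object","properties":{"moves":{"type":"array","items":{"type":"object","properties":{"x":{"type":"number"},"y":{"type":"number"},"z":{"type":"number"},"ax":{"type":"number"},"ay":{"type":"number"},"az":{"type":"number"}}}},"jaw":{"type":"number"},"newtons":{"type":"number"}},"required":["moves"]}

```bash
ls; mkdir -p pics; cat > h.py <<'E'
import numpy as np, cv2
from plant import env, vision, ticket, search_frame, outline_of, place_of
def snap(cam,name=None):
    p=vision.camera_params(cam); im=vision.get_image(cam)
    if name: cv2.imwrite('pics/'+name+'.png',im)
    return im,p
def ray(p,uv):
    d=np.array([(uv[0]-p['cx'])/p['fx'],-(uv[1]-p['cy'])/p['fy'],-1.0])
    return np.array(p['xyz']),np.array(p['orientation']).reshape(3,3)@d
def at_z(p,uv,z):
    o,d=ray(p,uv); return o+d*(z-o[2])/d[2]
def proj(p,X):
    c=np.array(p['orientation']).reshape(3,3).T@(np.array(X)-p['xyz'])
    return np.array([p['cx']+p['fx']*c[0]/-c[2],p['cy']-p['fy']*c[1]/-c[2]])
E
python3 - <<'E'
from h import *
print(vision.camera_params('top'));print(vision.camera_params('side'))
a,_=snap('top','top0');b,_=snap('side','side0')
o=env.get_obs();print(o['eef_pos'],o['orientation'],o['contact_force'])
E
```

```text
pics
{'fx': 517.5468518522089, 'fy': 517.5468518522089, 'cx': 273.9006590298895, 'cy': 204.88111928904257, 'xyz': array([ 0.34507377, -0.0818493 ,  1.89999966]), 'orientation': array([[ 0.0257523 ,  0.99301507, -0.11514293],
       [-0.99965902,  0.02508295, -0.00725857],
       [-0.00431975,  0.11529059,  0.99332241]])}
{'fx': 539.4742175988628, 'fy': 539.4742175988628, 'cx': 277.967516550039, 'cy': 207.52568913568538, 'xyz': array([0.49729096, 1.16372274, 0.96850399]), 'orientation': array([[-0.99909216,  0.00628212, -0.04213544],
       [-0.03765967, -0.59260607,  0.80461158],
       [-0.01991505,  0.80546793,  0.59230466]])}
[0.21144569 0.61405413 0.19498244] [[-9.45470593e-01  3.25706391e-01 -8.38791771e-04]
 [ 3.25707345e-01  9.45469357e-01 -1.55561941e-03]
 [ 2.86376732e-04 -1.74399305e-03 -9.99998438e-01]] [ 0.64731065 -0.21221304 -0.71170092]
```

View pics/top0.png

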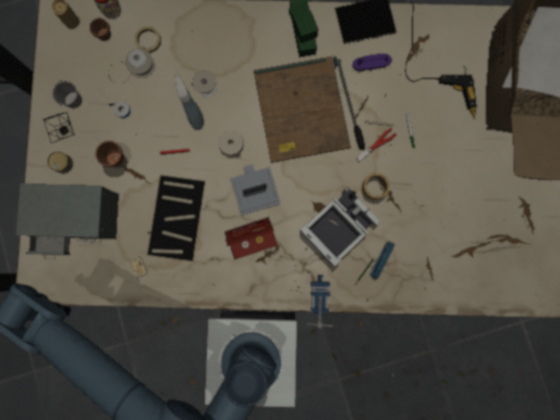

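View pics/side0.png

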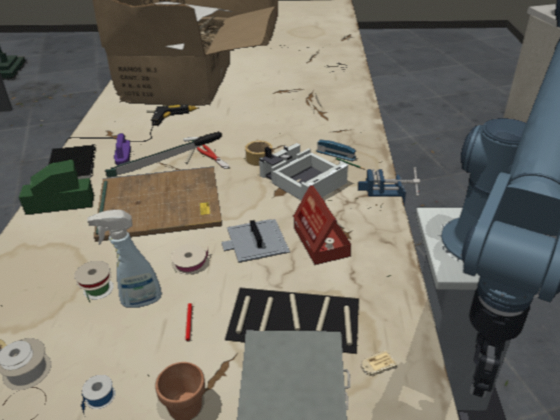

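```bash
python3 - <<'E'
from h import *
H={'glue_tank':0,'tank_ledge':.064,'tank_stop':.05,'cover':0,'cover_grip':.034,'cover_lip':0,'cover_tongue':0,'lock_grip':.081,'stick_0_mid':.009,'mat':0,'ribbon_spool':0,'tape_roll':0,'stapler':0,'lever_roller':.057}
_,p=snap('top')
for k,z in H.items():
    for r in place_of(k,'top'):
        if r['p']>.2: print(k,round(r['p'],2),np.round(r['xy'],1),at_z(p,r['xy'],z).round(4))
for r in outline_of('stick_0_mid','top'):
    m=r['mask'].astype(np.uint8); pts=np.argwhere(m)[:,::-1].astype(np.float32)
    if r['p']>.2: 
        rc=cv2.minAreaRect(pts); b=cv2.boxPoints(rc); im=vision  
        w=np.array([at_z(p,q,.015)[:2] for q in b])
        e=[w[1]-w[0],w[2]-w[1]]; L=max(e,key=np.linalg.norm)
        print(round(r['p'],2),np.round(r['xy'],0),w.mean(0).round(4),np.round([np.linalg.norm(v) for v in e],3),'ang',np.degrees(np.arctan2(L[1],L[0])).round(1))
E
```

```text
glue_tank 0.56 [332.2 232.3] [ 0.4694 -0.2846  0.    ]
tank_ledge 0.95 [322.  247.5] [ 0.4105 -0.2424  0.064 ]
tank_ledge 0.7 [253.5 187.7] [0.6181 0.0063 0.064 ]
tank_stop 0.97 [350.6 215.5] [ 0.5281 -0.3444  0.05  ]
tank_stop 0.75 [333.5 233.8] [ 0.4609 -0.2839  0.05  ]
tank_stop 0.56 [232.  145.6] [0.7733 0.0901 0.05  ]
tank_stop 0.47 [354.8 192.3] [ 0.6125 -0.3588  0.05  ]
cover 0.6 [255.9 190. ] [6.192e-01 2.000e-04 0.000e+00]
cover_grip 0.91 [254.7 185.7] [0.63   0.0036 0.034 ]
cover_grip 0.56 [382.5 260.3] [ 0.3714 -0.4622  0.034 ]
cover_lip 0.56 [260.4 207.9] [ 0.5528 -0.0184  0.    ]
cover_tongue 0.96 [248.6 166.8] [0.7058 0.03   0.    ]
lock_grip 0.49 [349.4 192.8] [ 0.6058 -0.3351  0.081 ]
lock_grip 0.35 [178.1 217.9] [0.5011 0.2684 0.081 ]
stick_0_mid 0.68 [168.7 247.7] [0.3974 0.3114 0.009 ]
stick_0_mid 0.25 [256.9 189.3] [ 0.6206 -0.0038  0.009 ]
stick_0_mid 0.25 [256.2 186.4] [ 0.6313 -0.0009  0.009 ]
mat 0.88 [174.2 217.2] [0.5103 0.2985 0.    ]
mat 0.65 [347.8 216.5] [ 0.5291 -0.3412  0.    ]
ribbon_spool 0.6 [231.4 144.6] [0.7887 0.0971 0.    ]
tape_roll 0.87 [375.3 187.1] [ 0.6412 -0.4421  0.    ]
tape_roll 0.69 [354.3 192.8] [ 0.6179 -0.3645  0.    ]
stapler 0.67 [382.2 260.6] [ 0.3708 -0.4681  0.    ]
lever_roller 0.44 [354.5 216.1] [ 0.5256 -0.3574  0.057 ]
0.53 [171. 248.] [0.3852 0.314 ] [0.007 0.105] ang -88.5
```

The top view shows five beige sticks on the mat (roughly rows 183–240, columns 165–195), the cover at (255,190), and the tank at (335,232) turned about -41°, with the lock behind it. Red look-alikes lie off the mat. Next I'll go above the mat.

```bash
cat >> h.py <<'E'
from scipy.spatial.transform import Rotation as Ro
def down(a):  # tool pointing down, tool y at world angle a (deg)
    a=np.radians(a); y=np.array([np.cos(a),np.sin(a),0]); z=np.array([0,0,-1.]); return np.c_[np.cross(y,z),y,z]
def rel(pos,R,base=None):
    o=env.get_obs(); R0=np.array(o['orientation']) if base is None else base[1]; p0=np.array(o['eef_pos']) if base is None else base[0]
    d=R0.T@(np.array(pos)-p0); v=Ro.from_matrix(R0.T@R).as_rotvec(degrees=True)
    return dict(zip(['x','y','z','ax','ay','az'],[*map(float,d.round(4)),*map(float,v.round(2))]))
def sticks(im,p,z=.015,thr=1.5,amin=20,show=False):
    g=im.astype(float).mean(2)
    return g
E
python3 - <<'E'
from h import *
print(rel([.46,.28,.36],down(0)))
p=vision.camera_params('wrist');o=env.get_obs();R=np.array(o['orientation'])
print('cam in tool',R.T@(p['xyz']-np.array(o['eef_pos'])),(R.T@np.array(p['orientation'])).round(3),p['fx'],p['cx'],p['cy'])
im,p=snap('top')
cr=im[170:265,140:210]; g=cr.mean(2)
# mat: dark polygon ; sticks bright inside
dark=(g<40).astype(np.uint8); hull=cv2.convexHull(np.argwhere(cv2.morphologyEx(dark,cv2.MORPH_OPEN,np.ones((3,3))))[:,::-1].astype(np.int32))
m=np.zeros_like(dark);cv2.fillConvexPoly(m,hull,1);m=cv2.erode(m,np.ones((5,5)))
n,l,s,c=cv2.connectedComponentsWithStats(((g>90)&(m>0)).astype(np.uint8))
for i in range(1,n):
    if s[i,4]<15: continue
    pts=np.argwhere(l==i)[:,::-1]+[140,170]
    W=np.array([at_z(p,q,.015)[:2] for q in pts]);mu=W.mean(0);v=np.linalg.svd(W-mu)[2][0]
    print(s[i,4],pts.mean(0).round(1),mu.round(4),np.ptp((W-mu)@v).round(3),np.degrees(np.arctan2(v[1],v[0])).round(1), im[tuple(pts[len(pts)//2][::-1])])
E
```

```text
{'x': -0.3437, 'y': -0.2354, 'z': -0.164, 'ax': 0.0, 'ay': 0.0, 'az': 70.99}
cam in tool [ 0.08181511  0.00040992 -0.17900942] [[ 0.001  0.946  0.323]
 [ 1.    -0.001  0.   ]
 [ 0.001  0.323 -0.946]] 299.21412825022935 281.27053443031355 208.78454949244093
32 [179.1 184.6] [0.63   0.2833] 0.094 -96.9 [80 94 99]
32 [177.6 199.1] [0.5759 0.2862] 0.097 -98.4 [ 84  99 104]
25 [184.1 216.9] [0.5111 0.2594] 0.059 -82.8 [ 81  94 101]
35 [177.2 235.8] [0.4413 0.2813] 0.099 -103.8 [ 84  99 105]
20 [174.5 251.2] [0.3852 0.2885] 0.054 -90.7 [ 87 101 107]
```

```bash
python3 - <<'E'
from h import *
print(rel([.5,.33,.2],down(0)))
E
```

```text
{'x': -0.3652, 'y': -0.1751, 'z': -0.004, 'ax': 0.0, 'ay': 0.0, 'az': 70.99}
```

>>> {"op": "arm_command", "data": {
  "moves": [
    {"x": 0, "y": -0.05, "z": -0.1},
    {"x": -0.1, "y": -0.12, "z": -0.15, "az": 20},
    {"x": -0.365, "y": -0.175, "z": -0.15, "az": 71},
    {"x": -0.365, "y": -0.175, "z": -0.15, "az": 71},
    {"x": -0.365, "y": -0.175, "z": -0.15, "az": 71},
    {"x": -0.365, "y": -0.175, "z": -0.15, "az": 71},
    {"x": -0.365, "y": -0.175, "z": -0.15, "az": 71},
    {"x": -0.365, "y": -0.175, "z": -0.004, "az": 71},
    {"x": -0.365, "y": -0.175, "z": -0.004, "az": 71},
    {"x": -0.365, "y": -0.175, "z": -0.004, "az": 71},
    {"x": -0.365, "y": -0.175, "z": -0.004, "az": 71},
    {"x": -0.365, "y": -0.175, "z": -0.004, "az": 71}
  ],
  "jaw": -1,
  "newtons": 30
}}

```text
validation failed for argument at $.mo...
```

```bash
cat >> h.py <<'E'
def find_sticks(im,p,z=.015,name=None):
    g=im.mean(2).astype(np.uint8); out=[]
    w=np.array([[.36,.20],[.36,.40],[.68,.40],[.68,.20]])
    for c in cv2.findContours(((g>np.percentile(g,20)+45)).astype(np.uint8),cv2.RETR_LIST,cv2.CHAIN_APPROX_NONE)[0]:
        if not 300<cv2.contourArea(c)<6000: continue
        W=np.array([at_z(p,q,z)[:2] for q in c[:,0].astype(float)],np.float32)*1000
        (cx,cy),(a,b),t=cv2.minAreaRect(W)
        if a>b: ang=t
        else: ang=t+90
        if 85<max(a,b)<135 and 6<min(a,b)<24:
            out.append((cx/1000,cy/1000,(ang+180)%180,max(a,b),min(a,b),g[int(c[:,0,1].mean()),int(c[:,0,0].mean())],im[int(c[:,0,1].mean()),int(c[:,0,0].mean())].tolist()))
    return sorted(out)
E
python3 - <<'E'
from h import *
o=env.get_obs();print(o['eef_pos'],o['contact_force'])
im,p=snap('wrist','w1')
for s in find_sticks(im,p): print(np.round(s[:5],4),s[6])
E
```

```text
[0.21172653 0.61455814 0.19599158] [ 0.43281216 -0.32617842  0.45561027]
```

View pics/w1.png

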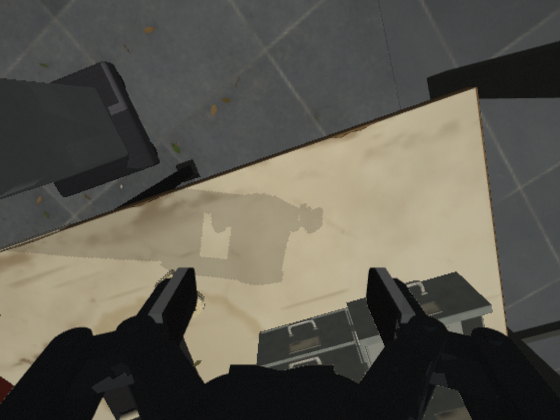

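The move was refused, so this picture is from the start pose: only the table edge and the grey drawers at the bottom right. I'll retry with a complete row.

>>> {"op": "arm_command", "data": {
  "moves": [
    {"x": 0.0, "y": -0.05, "z": -0.1, "ax": 0.0, "ay": 0.0, "az": 0.0},
    {"x": -0.1, "y": -0.12, "z": -0.15, "ax": 0.0, "ay": 0.0, "az": 20.0},
    {"x": -0.365, "y": -0.175, "z": -0.15, "ax": 0.0, "ay": 0.0, "az": 71.0}
  ],
  "jaw": -1,
  "newtons": 30
}}

```text
time_s: 1.3
eef_pos: [0.2597, 0.5275, 0.2857]
orientation: [[-0.806, 0.592, 0.004], [0.592, 0.806, 0.006], [0.0, 0.007, -1.0]]
contact_force: [1.1, 0.2, 1.3]
grip_width: 0.0851
grasp_force: 0.0
```

```bash
python3 - <<'E'
from h import *
print(rel([.5,.33,.2],down(0)))
E
```

```text
{'x': -0.3106, 'y': -0.0174, 'z': 0.0855, 'ax': 0.35, 'ay': -0.19, 'az': 53.69}
```

>>> {"op": "arm_command", "data": {
  "moves": [
    {"x": -0.31, "y": -0.017, "z": 0.0, "az": 53},
    {"x": -0.31, "y": -0.017, "z": 0.0, "az": 53},
    {"x": -0.31, "y": -0.017, "z": 0.0, "az": 53},
    {"x": -0.31, "y": -0.017, "z": 0.085, "az": 53},
    {"x": -0.31, "y": -0.017, "z": 0.085, "az": 53},
    {"x": -0.31, "y": -0.017, "z": 0.085, "az": 53},
    {"x": -0.31, "y": -0.017, "z": 0.085, "az": 53},
    {"x": -0.31, "y": -0.017, "z": 0.085, "az": 53},
    {"x": -0.31, "y": -0.017, "z": 0.085, "az": 53},
    {"x": -0.31, "y": -0.017, "z": 0.085, "az": 53},
    {"x": -0.31, "y": -0.017, "z": 0.085, "az": 53}
  ]
}}

```text
validation failed for argument at $.mo...
```

```bash
python3 - <<'E'
from h import *
o=env.get_obs();print(o['time_s'],o['eef_pos'],o['orientation'],o['contact_force'])
im,p=snap('wrist','w2')
for s in find_sticks(im,p): print(np.round(s[:5],4),s[6])
E
```

```text
1.3 [0.25972539 0.52747744 0.28570715] [[-8.05840808e-01  5.92120206e-01  3.77531314e-03]
 [ 5.92132183e-01  8.05821498e-01  5.58490291e-03]
 [ 2.64705375e-04  6.73602709e-03 -9.99977278e-01]] [1.08524606 0.19414905 1.26851759]
[  0.388    0.316   89.66   110.7041  12.1402] [127, 152, 161]
```

View pics/w2.png

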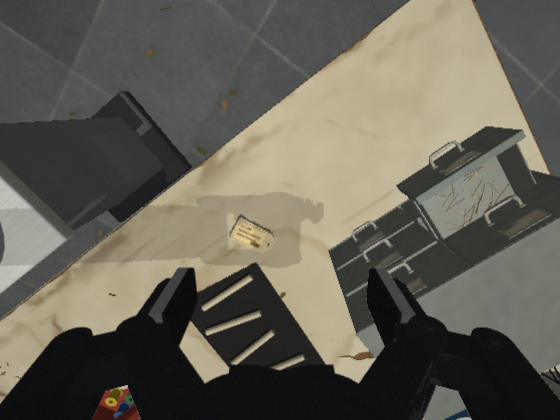

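Rows need all six keys. This picture, from halfway, shows four sticks at the mat's near end ((228,292) to (290,362)) and the drawers to the right.

>>> {"op": "arm_command", "data": {
  "moves": [
    {"x": -0.31, "y": -0.017, "z": 0.0, "ax": 0.0, "ay": 0.0, "az": 53.0},
    {"x": -0.31, "y": -0.017, "z": 0.0, "ax": 0.0, "ay": 0.0, "az": 53.0},
    {"x": -0.31, "y": -0.017, "z": 0.0, "ax": 0.0, "ay": 0.0, "az": 53.0},
    {"x": -0.31, "y": -0.017, "z": 0.085, "ax": 0.0, "ay": 0.0, "az": 53.0},
    {"x": -0.31, "y": -0.017, "z": 0.085, "ax": 0.0, "ay": 0.0, "az": 53.0},
    {"x": -0.31, "y": -0.017, "z": 0.085, "ax": 0.0, "ay": 0.0, "az": 53.0},
    {"x": -0.31, "y": -0.017, "z": 0.085, "ax": 0.0, "ay": 0.0, "az": 53.0},
    {"x": -0.31, "y": -0.017, "z": 0.085, "ax": 0.0, "ay": 0.0, "az": 53.0},
    {"x": -0.31, "y": -0.017, "z": 0.085, "ax": 0.0, "ay": 0.0, "az": 53.0},
    {"x": -0.31, "y": -0.017, "z": 0.085, "ax": 0.0, "ay": 0.0, "az": 53.0}
  ]
}}

```text
time_s: 2.35
eef_pos: [0.5002, 0.3308, 0.197]
orientation: [[-0.015, 1.0, 0.001], [1.0, 0.015, 0.001], [0.001, 0.001, -1.0]]
contact_force: [0.2, -0.5, 0.5]
grip_width: 0.0852
grasp_force: 0.0
```

```bash
python3 - <<'E'
from h import *
o=env.get_obs();print(o['time_s'],o['eef_pos'],o['orientation'],o['contact_force'])
im,p=snap('wrist','w3')
for s in find_sticks(im,p): print(np.round(s[:5],4),s[6])
E
```

```text
2.35 [0.50015977 0.33075487 0.19700978] [[-1.52209478e-02  9.99883458e-01  1.18025635e-03]
 [ 9.99883870e-01  1.52200423e-02  7.72434907e-04]
 [ 7.54381334e-04  1.19187648e-03 -9.99999005e-01]] [ 0.22748242 -0.49436529  0.47447431]
[  0.3907   0.3156  89.3548 109.3149  11.5256] [87, 104, 109]
[  0.4459   0.2834  76.4319 110.5761  11.1759] [152, 183, 192]
[  0.5128   0.2767  97.5728 110.4991  10.9585] [130, 156, 164]
[  0.5789   0.2892  81.4223 110.0583  11.1619] [121, 144, 154]
[  0.633    0.2864  83.1417 110.7298  11.6634] [138, 165, 175]
[  0.7531   0.3101  96.4069 111.4706  15.2259] [9, 14, 99]
```

View pics/w3.png

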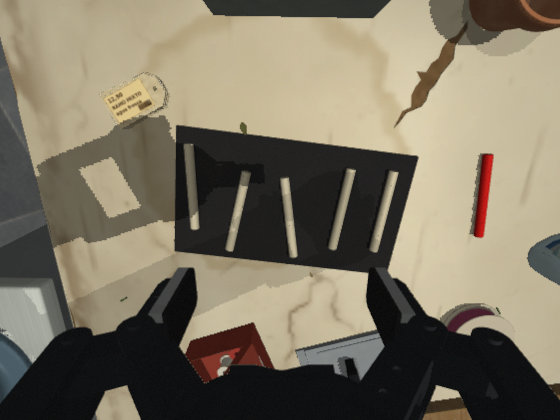

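All five sticks are clear and their sizes check at 110 × 11 mm: columns 190, 238, 288, 342 and 385, near row 210. The red one at (483,195) is off the mat. I'll start with the nearest.

```bash
cat >> h.py <<'E'
def plan(wps,base=None,n=12):
    """print rows relative to base (measured) for waypoints (pos,toolY angle)"""
    for pos,a in wps: 
        r=rel(pos,down(a),base); d=np.linalg.norm([r['x'],r['y'],r['z']])
        print(r,'d',round(d,3))
E
python3 - <<'E'
from h import *
plan([((.3907,.3156,.08),-.65),((.3907,.3156,.006),-.65)])
g=([.3907,.3156,.006],down(-.65))
print('B from grasp');plan([((.3907,.3156,.17),-.65),((.40,-.10,.2),-41)],g)
E
```

```text
{'x': -0.0137, 'y': -0.1098, 'z': 0.117, 'ax': 0.09, 'ay': -0.05, 'az': 1.55} d 0.161
{'x': -0.0138, 'y': -0.1099, 'z': 0.191, 'ax': 0.09, 'ay': -0.05, 'az': 1.55} d 0.221
B from grasp
{'x': 0.0, 'y': 0.0, 'z': -0.164, 'ax': 0.0, 'ay': 0.0, 'az': 0.0} d 0.164
{'x': -0.4155, 'y': 0.014, 'z': -0.194, 'ax': 0.0, 'ay': 0.0, 'az': 40.35} d 0.459
```

>>> {"op": "arm_command", "data": {
  "moves": [
    {"x": -0.014, "y": -0.11, "z": 0.1, "ax": 0.0, "ay": 0.0, "az": 1.5},
    {"x": -0.014, "y": -0.11, "z": 0.1, "ax": 0.0, "ay": 0.0, "az": 1.5},
    {"x": -0.014, "y": -0.11, "z": 0.12, "ax": 0.0, "ay": 0.0, "az": 1.5},
    {"x": -0.014, "y": -0.11, "z": 0.15, "ax": 0.0, "ay": 0.0, "az": 1.5},
    {"x": -0.014, "y": -0.11, "z": 0.175, "ax": 0.0, "ay": 0.0, "az": 1.5},
    {"x": -0.014, "y": -0.11, "z": 0.189, "ax": 0.0, "ay": 0.0, "az": 1.5},
    {"x": -0.014, "y": -0.11, "z": 0.189, "ax": 0.0, "ay": 0.0, "az": 1.5}
  ],
  "jaw": 0.0
}}

```text
time_s: 3.1
eef_pos: [0.3895, 0.3145, 0.0062]
orientation: [[0.011, 1.0, -0.002], [1.0, -0.011, -0.001], [-0.001, -0.002, -1.0]]
contact_force: [-0.4, -0.6, 0.3]
grip_width: 0.043
grasp_force: 0.0
```

>>> {"op": "arm_command", "data": {
  "moves": [
    {"x": 0.0, "y": 0.0, "z": 0.0, "ax": 0.0, "ay": 0.0, "az": 0.0},
    {"x": 0.0, "y": 0.0, "z": 0.0, "ax": 0.0, "ay": 0.0, "az": 0.0},
    {"x": 0.0, "y": 0.0, "z": 0.0, "ax": 0.0, "ay": 0.0, "az": 0.0},
    {"x": 0.0, "y": 0.0, "z": -0.05, "ax": 0.0, "ay": 0.0, "az": 0.0},
    {"x": 0.0, "y": 0.0, "z": -0.1, "ax": 0.0, "ay": 0.0, "az": 0.0},
    {"x": -0.02, "y": 0.0, "z": -0.15, "ax": 0.0, "ay": 0.0, "az": 5.0},
    {"x": -0.05, "y": 0.0, "z": -0.2, "ax": 0.0, "ay": 0.0, "az": 10.0},
    {"x": -0.1, "y": 0.0, "z": -0.22, "ax": 0.0, "ay": 0.0, "az": 20.0},
    {"x": -0.415, "y": 0.014, "z": -0.22, "ax": 0.0, "ay": 0.0, "az": 40.0},
    {"x": -0.415, "y": 0.014, "z": -0.22, "ax": 0.0, "ay": 0.0, "az": 40.0},
    {"x": -0.415, "y": 0.014, "z": -0.22, "ax": 0.0, "ay": 0.0, "az": 40.0},
    {"x": -0.415, "y": 0.014, "z": -0.22, "ax": 0.0, "ay": 0.0, "az": 40.0}
  ],
  "jaw": 1.0,
  "newtons": 30
}}

```text
time_s: 4.3
eef_pos: [0.3955, 0.0248, 0.2257]
orientation: [[0.653, 0.758, 0.003], [0.758, -0.653, -0.001], [0.001, 0.003, -1.0]]
contact_force: [1.2, -0.6, 0.2]
grip_width: 0.0001
grasp_force: 0.0
```

>>> {"op": "arm_command", "data": {
  "moves": [
    {"x": -0.16, "y": 0.0, "z": 0.0, "ax": 0.0, "ay": 0.0, "az": 0.0},
    {"x": -0.16, "y": 0.0, "z": 0.0, "ax": 0.0, "ay": 0.0, "az": 0.0},
    {"x": -0.16, "y": 0.0, "z": 0.0, "ax": 0.0, "ay": 0.0, "az": 0.0},
    {"x": -0.16, "y": 0.0, "z": 0.0, "ax": 0.0, "ay": 0.0, "az": 0.0},
    {"x": -0.16, "y": 0.0, "z": 0.0, "ax": 0.0, "ay": 0.0, "az": 0.0}
  ]
}}

```text
time_s: 4.8
eef_pos: [0.2907, -0.0962, 0.2253]
orientation: [[0.656, 0.754, 0.002], [0.754, -0.656, -0.002], [0.0, 0.003, -1.0]]
contact_force: [0.3, -0.2, 0.5]
grip_width: -0.0001
grasp_force: 0.0
```

The grip missed; most likely the fingers were still closing when I lifted. The wrist camera can see the tank from here, so I'll measure it now.

```bash
python3 - <<'E'
from h import *
im,p=snap('wrist','w4')
H={'glue_tank':0,'tank_ledge':.064,'tank_stop':.05,'lock_grip':.081,'lever_roller':.057,'tape_roll':0,'stapler':0}
for k,z in H.items():
    for r in place_of(k,'wrist'):
        if r['p']>.3: print(k,round(r['p'],2),np.round(r['xy'],1),at_z(p,r['xy'],z).round(4))
E
```

```text
glue_tank 0.87 [471.  186.9] [ 0.478  -0.2881  0.    ]
tank_ledge 0.75 [446.5 196.4] [ 0.4293 -0.239   0.064 ]
tank_ledge 0.69 [556.  203.1] [ 0.5242 -0.3327  0.064 ]
tank_stop 0.87 [557.7 203. ] [ 0.5332 -0.3463  0.05  ]
stapler 0.7 [472.6 310. ] [ 0.377  -0.4726  0.    ]
```

View pics/w4.png

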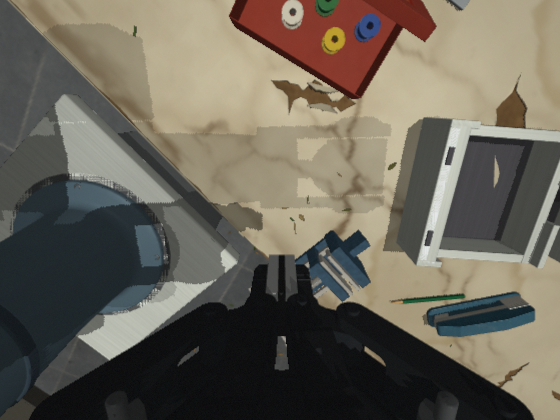

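The picture shows the tank at the right ((410–560),(118–265)), its ledge side facing the robot. I'll go back to the sticks.

```bash
python3 - <<'E'
from h import *
plan([((.45,.33,.2),0)])
E
```

```text
{'x': 0.425, 'y': -0.1552, 'z': 0.0245, 'ax': -0.04, 'ay': -0.01, 'az': -40.56} d 0.453
```

>>> {"op": "arm_command", "data": {
  "moves": [
    {"x": 0.425, "y": -0.155, "z": 0.0, "ax": 0.0, "ay": 0.0, "az": -40.5},
    {"x": 0.425, "y": -0.155, "z": 0.0, "ax": 0.0, "ay": 0.0, "az": -40.5},
    {"x": 0.425, "y": -0.155, "z": 0.0, "ax": 0.0, "ay": 0.0, "az": -40.5},
    {"x": 0.425, "y": -0.155, "z": 0.0, "ax": 0.0, "ay": 0.0, "az": -40.5},
    {"x": 0.425, "y": -0.155, "z": 0.0, "ax": 0.0, "ay": 0.0, "az": -40.5},
    {"x": 0.425, "y": -0.155, "z": 0.0, "ax": 0.0, "ay": 0.0, "az": -40.5},
    {"x": 0.425, "y": -0.155, "z": 0.024, "ax": 0.0, "ay": 0.0, "az": -40.5},
    {"x": 0.425, "y": -0.155, "z": 0.024, "ax": 0.0, "ay": 0.0, "az": -40.5},
    {"x": 0.425, "y": -0.155, "z": 0.024, "ax": 0.0, "ay": 0.0, "az": -40.5},
    {"x": 0.425, "y": -0.155, "z": 0.024, "ax": 0.0, "ay": 0.0, "az": -40.5},
    {"x": 0.425, "y": -0.155, "z": 0.024, "ax": 0.0, "ay": 0.0, "az": -40.5},
    {"x": 0.425, "y": -0.155, "z": 0.024, "ax": 0.0, "ay": 0.0, "az": -40.5}
  ],
  "jaw": 0.0
}}

```text
time_s: 6.4
eef_pos: [0.4505, 0.3284, 0.2006]
orientation: [[0.003, 1.0, -0.0], [1.0, -0.003, -0.0], [-0.0, -0.0, -1.0]]
contact_force: [-0.2, -0.3, 1.0]
grip_width: 0.0429
grasp_force: 0.0
```

```bash
cat > look.py <<'E'
from h import *
import sys
im,p=snap('wrist'); S=find_sticks(im,p)
for s in S: print(np.round(s[:5],4),s[6])
S=[s for s in S if s[6][0]>60 and s[1]<.45]
i=int(sys.argv[1]) if len(sys.argv)>1 else 0
s=S[i]; a=s[2]-90
print('target',s[:3]); plan([((s[0],s[1],.07),a),((s[0],s[1],.006),a)])
E
python3 look.py
```

```text
[  0.3898   0.3152  89.7132 110.0156  11.6267] [101, 119, 126]
[  0.4455   0.2842  76.5353 110.2063  11.0282] [138, 164, 174]
[  0.5124   0.2764  97.5852 111.0982  10.805 ] [145, 173, 182]
[  0.5785   0.2887  81.6438 110.8782  11.7008] [155, 187, 196]
[  0.6326   0.2867  83.1804 110.5448  12.3888] [154, 186, 195]
[  0.7524   0.3097  96.3928 111.4032  15.7302] [11, 13, 109]
target (0.3898056640625, 0.3152293701171875, 89.71320343017578)
{'x': -0.0131, 'y': -0.0609, 'z': 0.1309, 'ax': 0.04, 'ay': -0.0, 'az': 0.06} d 0.145
{'x': -0.0131, 'y': -0.061, 'z': 0.1949, 'ax': 0.04, 'ay': -0.0, 'az': 0.06} d 0.205
```

>>> {"op": "arm_command", "data": {
  "moves": [
    {"x": -0.013, "y": -0.061, "z": 0.05, "ax": 0.0, "ay": 0.0, "az": 0.0},
    {"x": -0.013, "y": -0.061, "z": 0.1, "ax": 0.0, "ay": 0.0, "az": 0.0},
    {"x": -0.013, "y": -0.061, "z": 0.15, "ax": 0.0, "ay": 0.0, "az": 0.0},
    {"x": -0.013, "y": -0.061, "z": 0.18, "ax": 0.0, "ay": 0.0, "az": 0.0},
    {"x": -0.013, "y": -0.061, "z": 0.195, "ax": 0.0, "ay": 0.0, "az": 0.0},
    {"x": -0.013, "y": -0.061, "z": 0.195, "ax": 0.0, "ay": 0.0, "az": 0.0}
  ]
}}

```text
time_s: 7.05
eef_pos: [0.3875, 0.3137, 0.0034]
orientation: [[0.005, 1.0, -0.005], [1.0, -0.005, -0.002], [-0.002, -0.005, -1.0]]
contact_force: [-0.8, 0.4, -0.0]
grip_width: 0.0429
grasp_force: 0.0
```

>>> {"op": "arm_command", "data": {
  "moves": [
    {"x": 0.0, "y": 0.0, "z": 0.0, "ax": 0.0, "ay": 0.0, "az": 0.0},
    {"x": 0.0, "y": 0.0, "z": 0.0, "ax": 0.0, "ay": 0.0, "az": 0.0},
    {"x": 0.0, "y": 0.0, "z": 0.0, "ax": 0.0, "ay": 0.0, "az": 0.0},
    {"x": 0.0, "y": 0.0, "z": 0.0, "ax": 0.0, "ay": 0.0, "az": 0.0},
    {"x": 0.0, "y": 0.0, "z": 0.0, "ax": 0.0, "ay": 0.0, "az": 0.0}
  ],
  "jaw": 1.0,
  "newtons": 30
}}

```text
time_s: 7.55
eef_pos: [0.3903, 0.3161, 0.0062]
orientation: [[0.003, 1.0, 0.001], [1.0, -0.003, 0.001], [0.001, 0.001, -1.0]]
contact_force: [0.8, -0.7, 0.5]
grip_width: -0.0002
grasp_force: 0.0
```

```bash
python3 - <<'E'
from h import *
im,p=snap('wrist');o=env.get_obs();print(proj(p,o['eef_pos']))
a=im[200:420,150:420]; im2,p2=snap('side'); c=proj(p2,o['eef_pos']).astype(int);print(c)
b=im2[c[1]-55:c[1]+55,c[0]-67:c[0]+68]
cv2.imwrite('pics/w5.png',np.hstack([cv2.resize(a,(400,440)),cv2.resize(b,(400,440))]))
E
```

```text
[278.63646968 240.36782429]
[346 325]
```

View pics/w5.png

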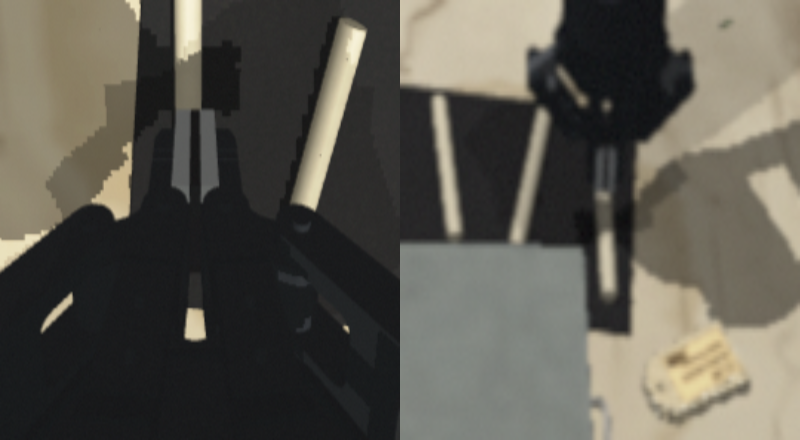

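The picture shows the closed fingertips still above the stick, and the side view agrees. The fingertips seem to end higher than the reported TCP, so I'll open and lower slowly while watching the force.

>>> {"op": "arm_command", "data": {
  "moves": [
    {"x": 0.0, "y": 0.0, "z": 0.0, "ax": 0.0, "ay": 0.0, "az": 0.0},
    {"x": 0.0, "y": 0.0, "z": 0.0, "ax": 0.0, "ay": 0.0, "az": 0.0},
    {"x": 0.0, "y": 0.0, "z": 0.0, "ax": 0.0, "ay": 0.0, "az": 0.0},
    {"x": 0.0, "y": 0.0, "z": 0.001, "ax": 0.0, "ay": 0.0, "az": 0.0},
    {"x": 0.0, "y": 0.0, "z": 0.002, "ax": 0.0, "ay": 0.0, "az": 0.0},
    {"x": 0.0, "y": 0.0, "z": 0.003, "ax": 0.0, "ay": 0.0, "az": 0.0},
    {"x": 0.0, "y": 0.0, "z": 0.004, "ax": 0.0, "ay": 0.0, "az": 0.0},
    {"x": 0.0, "y": 0.0, "z": 0.005, "ax": 0.0, "ay": 0.0, "az": 0.0}
  ],
  "jaw": 0.0
}}

```text
time_s: 8.45
eef_pos: [0.3898, 0.3158, 0.0003]
orientation: [[0.003, 1.0, -0.0], [1.0, -0.003, -0.0], [-0.0, -0.0, -1.0]]
contact_force: [-0.5, -0.2, 0.6]
grip_width: 0.0427
grasp_force: 0.0
```

```bash
python3 - <<'E'
from h import *
o=env.get_obs();print(o['eef_pos'],o['contact_force'])
# forward check: find finger tip in side view at higher contrast
im,p=snap('side');c=proj(p,o['eef_pos']);print(c,[proj(p,np.array(o['eef_pos'])+[0,0,dz]).round(1) for dz in(.02,.04)])
c=c.astype(int);b=im[c[1]-50:c[1]+30,c[0]-50:c[0]+50]
b=cv2.convertScaleAbs(b,alpha=2.2,beta=10)
im2,p2=snap('wrist');a=cv2.convertScaleAbs(im2[200:340,190:365],alpha=2)
cv2.imwrite('pics/w6.png',np.hstack([cv2.resize(b,(400,320),interpolation=0),cv2.resize(a,(400,320),interpolation=0)]))
E
```

```text
[3.89801651e-01 3.15843172e-01 3.41286930e-04] [-0.48546906 -0.1608312   0.59575251]
[346.35563058 327.41375473] [array([346.8, 321.5]), array([347.3, 315.6])]
```

View pics/w6.png

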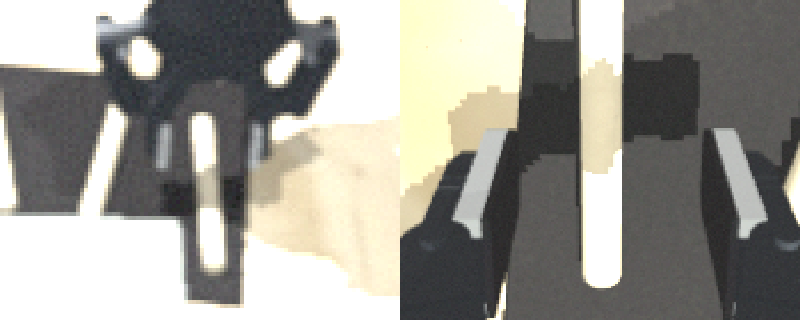

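Both views show the fingertips about 20 mm above where the TCP says, with no contact even at z≈0. I'll keep lowering carefully.

>>> {"op": "arm_command", "data": {
  "moves": [
    {"x": 0.0, "y": 0.0, "z": 0.003, "ax": 0.0, "ay": 0.0, "az": 0.0},
    {"x": 0.0, "y": 0.0, "z": 0.006, "ax": 0.0, "ay": 0.0, "az": 0.0},
    {"x": 0.0, "y": 0.0, "z": 0.009, "ax": 0.0, "ay": 0.0, "az": 0.0},
    {"x": 0.0, "y": 0.0, "z": 0.011, "ax": 0.0, "ay": 0.0, "az": 0.0},
    {"x": 0.0, "y": 0.0, "z": 0.012, "ax": 0.0, "ay": 0.0, "az": 0.0}
  ]
}}

```text
time_s: 9.05
eef_pos: [0.3896, 0.3158, -0.0119]
orientation: [[0.003, 1.0, -0.0], [1.0, -0.003, -0.0], [-0.0, -0.0, -1.0]]
contact_force: [0.1, 0.2, 0.2]
grip_width: 0.0428
grasp_force: 0.0
```

>>> {"op": "arm_command", "data": {
  "moves": [
    {"x": 0.0, "y": 0.0, "z": 0.0, "ax": 0.0, "ay": 0.0, "az": 0.0},
    {"x": 0.0, "y": 0.0, "z": 0.0, "ax": 0.0, "ay": 0.0, "az": 0.0},
    {"x": 0.0, "y": 0.0, "z": 0.0, "ax": 0.0, "ay": 0.0, "az": 0.0},
    {"x": 0.0, "y": 0.0, "z": 0.0, "ax": 0.0, "ay": 0.0, "az": 0.0},
    {"x": 0.0, "y": 0.0, "z": 0.0, "ax": 0.0, "ay": 0.0, "az": 0.0}
  ],
  "jaw": 1.0,
  "newtons": 30
}}

```text
time_s: 9.55
eef_pos: [0.3899, 0.3159, -0.0114]
orientation: [[0.003, 1.0, 0.0], [1.0, -0.003, 0.0], [0.0, 0.0, -1.0]]
contact_force: [-0.0, -0.1, 1.2]
grip_width: 0.0002
grasp_force: 0.0
```

Still nothing between the fingers. I'll feel for the stick's top (z 15 mm) with shut fingers to get the true tip offset.

>>> {"op": "arm_command", "data": {
  "moves": [
    {"x": 0.0, "y": 0.0, "z": 0.002, "ax": 0.0, "ay": 0.0, "az": 0.0},
    {"x": 0.0, "y": 0.0, "z": 0.004, "ax": 0.0, "ay": 0.0, "az": 0.0},
    {"x": 0.0, "y": 0.0, "z": 0.004, "ax": 0.0, "ay": 0.0, "az": 0.0}
  ]
}}

```text
time_s: 9.85
eef_pos: [0.3895, 0.3157, -0.016]
orientation: [[0.003, 1.0, -0.001], [1.0, -0.003, -0.0], [-0.0, -0.001, -1.0]]
contact_force: [0.3, -0.2, 0.5]
grip_width: -0.0002
grasp_force: 0.0
```

>>> {"op": "arm_command", "data": {
  "moves": [
    {"x": 0.0, "y": 0.0, "z": 0.001, "ax": 0.0, "ay": 0.0, "az": 0.0},
    {"x": 0.0, "y": 0.0, "z": 0.002, "ax": 0.0, "ay": 0.0, "az": 0.0},
    {"x": 0.0, "y": 0.0, "z": 0.002, "ax": 0.0, "ay": 0.0, "az": 0.0}
  ]
}}

```text
time_s: 10.15
eef_pos: [0.3897, 0.3158, -0.0177]
orientation: [[0.003, 1.0, -0.0], [1.0, -0.003, -0.0], [-0.0, -0.0, -1.0]]
contact_force: [-0.7, 0.2, 0.2]
grip_width: 0.0001
grasp_force: 0.0
```

```bash
python3 - <<'E'
from h import *
o=env.get_obs();print(o['eef_pos'],o['contact_force'])
im,p=snap('side');c=proj(p,o['eef_pos']);print(c)
c=c.astype(int);b=im[c[1]-50:c[1]+30,c[0]-50:c[0]+50]
b=cv2.convertScaleAbs(b,alpha=2.2,beta=10)
im2,p2=snap('wrist');a=cv2.convertScaleAbs(im2[200:340,190:365],alpha=2)
cv2.imwrite('pics/w7.png',np.hstack([cv2.resize(b,(400,320),interpolation=0),cv2.resize(a,(400,320),interpolation=0)]))
E
```

```text
[ 0.38969325  0.31581279 -0.01768959] [-0.7453951   0.24500236  0.23354283]
[345.9760499  332.59894463]
```

View pics/w7.png

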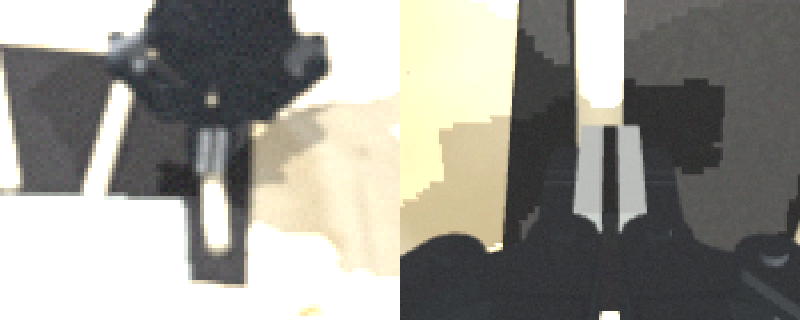

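The tips now look only just above the stick's top, so the real tip is about 34 mm behind the reported TCP. I'll keep feeling down.

>>> {"op": "arm_command", "data": {
  "moves": [
    {"x": 0.0, "y": 0.0, "z": 0.001, "ax": 0.0, "ay": 0.0, "az": 0.0},
    {"x": 0.0, "y": 0.0, "z": 0.002, "ax": 0.0, "ay": 0.0, "az": 0.0},
    {"x": 0.0, "y": 0.0, "z": 0.002, "ax": 0.0, "ay": 0.0, "az": 0.0}
  ]
}}

```text
time_s: 10.55
eef_pos: [0.3897, 0.3158, -0.0197]
orientation: [[0.003, 1.0, -0.0], [1.0, -0.003, -0.0], [-0.0, -0.0, -1.0]]
contact_force: [-0.6, 0.7, 0.7]
grip_width: 0.0
grasp_force: 0.0
```

>>> {"op": "arm_command", "data": {
  "moves": [
    {"x": 0.0, "y": 0.0, "z": 0.001, "ax": 0.0, "ay": 0.0, "az": 0.0},
    {"x": 0.0, "y": 0.0, "z": 0.002, "ax": 0.0, "ay": 0.0, "az": 0.0},
    {"x": 0.0, "y": 0.0, "z": 0.002, "ax": 0.0, "ay": 0.0, "az": 0.0}
  ]
}}

```text
time_s: 10.85
eef_pos: [0.39, 0.3159, -0.0208]
orientation: [[0.003, 1.0, -0.0], [1.0, -0.003, -0.0], [-0.0, -0.0, -1.0]]
contact_force: [-2.9, -1.2, 8.9]
grip_width: -0.0001
grasp_force: 3.8
```

Contact at TCP z −20.5 mm puts the real (shut) tips 35.5 mm behind the reported TCP. For a stick I'll command TCP z≈−31 mm.

>>> {"op": "arm_command", "data": {
  "moves": [
    {"x": 0.0, "y": 0.0, "z": -0.012, "ax": 0.0, "ay": 0.0, "az": 0.0},
    {"x": 0.0, "y": 0.0, "z": -0.012, "ax": 0.0, "ay": 0.0, "az": 0.0},
    {"x": 0.0, "y": 0.0, "z": -0.012, "ax": 0.0, "ay": 0.0, "az": 0.0},
    {"x": 0.0, "y": 0.0, "z": -0.006, "ax": 0.0, "ay": 0.0, "az": 0.0},
    {"x": 0.0, "y": 0.0, "z": 0.004, "ax": 0.0, "ay": 0.0, "az": 0.0},
    {"x": 0.0, "y": 0.0, "z": 0.009, "ax": 0.0, "ay": 0.0, "az": 0.0},
    {"x": 0.0, "y": 0.0, "z": 0.009, "ax": 0.0, "ay": 0.0, "az": 0.0}
  ],
  "jaw": 0.1
}}

```text
time_s: 11.55
eef_pos: [0.3885, 0.3152, -0.0322]
orientation: [[0.004, 1.0, -0.003], [1.0, -0.004, -0.001], [-0.001, -0.003, -1.0]]
contact_force: [0.3, 0.5, -1.4]
grip_width: 0.0382
grasp_force: 0.0
```

>>> {"op": "arm_command", "data": {
  "moves": [
    {"x": 0.0, "y": 0.0, "z": 0.0, "ax": 0.0, "ay": 0.0, "az": 0.0},
    {"x": 0.0, "y": 0.0, "z": 0.0, "ax": 0.0, "ay": 0.0, "az": 0.0},
    {"x": 0.0, "y": 0.0, "z": 0.0, "ax": 0.0, "ay": 0.0, "az": 0.0},
    {"x": 0.0, "y": 0.0, "z": 0.0, "ax": 0.0, "ay": 0.0, "az": 0.0}
  ],
  "jaw": 1.0,
  "newtons": 30
}}

```text
time_s: 11.95
eef_pos: [0.39, 0.316, -0.0303]
orientation: [[0.003, 1.0, 0.0], [1.0, -0.003, 0.0], [0.0, 0.0, -1.0]]
contact_force: [-0.2, -0.1, -0.7]
grip_width: 0.0105
grasp_force: 31.3
```

```bash
cat >> h.py <<'E'
TO=.0355
def plan(wps,base=None):
    """waypoints (real tip pos, tool-y angle or R); base=(tip,R) or measured"""
    if base is not None:
        Rb=base[1] if np.ndim(base[1]) else down(base[1]); base=(np.array(base[0])+TO*Rb[:,2],Rb)
    for pos,a in wps:
        R=a if np.ndim(a) else down(a); r=rel(np.array(pos)+TO*R[:,2],R,base)
        print(r,'d',round(float(np.linalg.norm([r['x'],r['y'],r['z']])),3))
E
python3 - <<'E'
from h import *
plan([((.39,.316,.22),-.2),((.50,-.26,.22),-43)])
E
```

```text
{'x': 0.0001, 'y': 0.0001, 'z': -0.2148, 'ax': 0.02, 'ay': -0.01, 'az': 0.0} d 0.215
{'x': -0.5756, 'y': 0.1121, 'z': -0.2149, 'ax': 0.02, 'ay': -0.02, 'az': 42.8} d 0.625
```

>>> {"op": "arm_command", "data": {
  "moves": [
    {"x": 0.0, "y": 0.0, "z": -0.05, "ax": 0.0, "ay": 0.0, "az": 0.0},
    {"x": 0.0, "y": 0.0, "z": -0.1, "ax": 0.0, "ay": 0.0, "az": 0.0},
    {"x": -0.02, "y": 0.0, "z": -0.15, "ax": 0.0, "ay": 0.0, "az": 4.0},
    {"x": -0.05, "y": 0.01, "z": -0.19, "ax": 0.0, "ay": 0.0, "az": 8.0},
    {"x": -0.09, "y": 0.018, "z": -0.215, "ax": 0.0, "ay": 0.0, "az": 12.0},
    {"x": -0.576, "y": 0.112, "z": -0.215, "ax": 0.0, "ay": 0.0, "az": 43.0},
    {"x": -0.576, "y": 0.112, "z": -0.215, "ax": 0.0, "ay": 0.0, "az": 43.0},
    {"x": -0.576, "y": 0.112, "z": -0.215, "ax": 0.0, "ay": 0.0, "az": 43.0},
    {"x": -0.576, "y": 0.112, "z": -0.215, "ax": 0.0, "ay": 0.0, "az": 43.0},
    {"x": -0.576, "y": 0.112, "z": -0.215, "ax": 0.0, "ay": 0.0, "az": 43.0},
    {"x": -0.576, "y": 0.112, "z": -0.215, "ax": 0.0, "ay": 0.0, "az": 43.0},
    {"x": -0.576, "y": 0.112, "z": -0.215, "ax": 0.0, "ay": 0.0, "az": 43.0}
  ]
}}

```text
time_s: 13.15
eef_pos: [0.4723, -0.1184, 0.1844]
orientation: [[0.685, 0.729, 0.001], [0.729, -0.685, -0.0], [0.0, 0.001, -1.0]]
contact_force: [-0.3, 0.2, 0.2]
grip_width: 0.01
grasp_force: 31.3
```

```bash
python3 - <<'E'
from h import *
plan([((.50,-.26,.22),-43)])
E
```

```text
{'x': -0.0843, 'y': 0.1171, 'z': -0.0001, 'ax': 0.04, 'ay': -0.02, 'az': -0.22} d 0.144
```

>>> {"op": "arm_command", "data": {
  "moves": [
    {"x": -0.084, "y": 0.117, "z": 0.0, "ax": 0.0, "ay": 0.0, "az": 0.0},
    {"x": -0.084, "y": 0.117, "z": 0.0, "ax": 0.0, "ay": 0.0, "az": 0.0},
    {"x": -0.084, "y": 0.117, "z": 0.0, "ax": 0.0, "ay": 0.0, "az": 0.0},
    {"x": -0.084, "y": 0.117, "z": 0.0, "ax": 0.0, "ay": 0.0, "az": 0.0}
  ]
}}

```text
time_s: 13.55
eef_pos: [0.5004, -0.2623, 0.1841]
orientation: [[0.688, 0.725, 0.0], [0.725, -0.688, -0.001], [-0.001, 0.001, -1.0]]
contact_force: [0.2, -0.0, -0.4]
grip_width: 0.0102
grasp_force: 31.3
```

```bash
python3 - <<'E'
from h import *
im,p=snap('wrist','w8')
H={'glue_tank':0,'tank_ledge':.064,'tank_stop':.05,'lock_grip':.081,'lever_roller':.057}
for k,z in H.items():
    for r in place_of(k,'wrist'):
        if r['p']>.3: print(k,round(r['p'],2),np.round(r['xy'],1),at_z(p,r['xy'],z).round(4))
E
```

```text
glue_tank 0.63 [276.8 207.6] [ 0.4711 -0.2874  0.    ]
tank_ledge 0.57 [219.3 224. ] [ 0.4289 -0.2432  0.064 ]
tank_stop 0.97 [350.9 223.5] [ 0.5306 -0.3467  0.05  ]
lock_grip 0.67 [419.2 183.6] [ 0.6078 -0.3456  0.081 ]
lock_grip 0.58 [219.1 224.4] [ 0.4358 -0.241   0.081 ]
lever_roller 0.79 [358.  224.2] [ 0.5364 -0.3495  0.057 ]
```

View pics/w8.png

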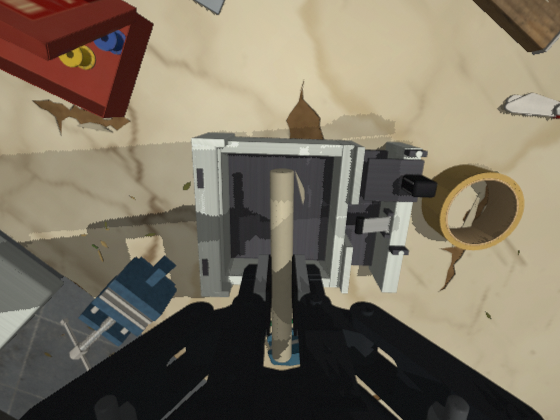

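The picture shows the tank (220–335, 145–290), ledge on the left, stop and lever at (355,224) and the lock grip at (420,185). It gives tank origin ≈ (0.474,−0.289) and yaw ≈ −44.5°. I'll place the first stick at tank x = −28 mm.

```bash
cat >> h.py <<'E'
T0=np.array([.474,-.289]);TY=-44.5
def tank(x,y=0,z=0):
    a=np.radians(TY);c,s=np.cos(a),np.sin(a); return np.array([T0[0]+c*x-s*y,T0[1]+s*x+c*y,z])
E
python3 - <<'E'
from h import *
a=tank(-.028,0,.09);b=tank(-.028,0,.010)
plan([(a,TY),(b,TY)])
print('D from place');plan([(tank(-.028,0,.22),TY),((.45,.33,.22),-8)],(b,TY))
E
```

```text
{'x': -0.0411, 'y': -0.0247, 'z': 0.1296, 'ax': -0.01, 'ay': -0.0, 'az': 1.39} d 0.138
{'x': -0.0411, 'y': -0.0247, 'z': 0.2096, 'ax': -0.01, 'ay': -0.0, 'az': 1.39} d 0.215
D from place
{'x': 0.0, 'y': 0.0, 'z': -0.21, 'ax': 0.0, 'ay': 0.0, 'az': 0.0} d 0.21
{'x': 0.4247, 'y': -0.423, 'z': -0.21, 'ax': 0.0, 'ay': 0.0, 'az': -36.5} d 0.635
```

>>> {"op": "arm_command", "data": {
  "moves": [
    {"x": -0.041, "y": -0.025, "z": 0.04, "ax": 0.0, "ay": 0.0, "az": 1.4},
    {"x": -0.041, "y": -0.025, "z": 0.08, "ax": 0.0, "ay": 0.0, "az": 1.4},
    {"x": -0.041, "y": -0.025, "z": 0.12, "ax": 0.0, "ay": 0.0, "az": 1.4},
    {"x": -0.041, "y": -0.025, "z": 0.15, "ax": 0.0, "ay": 0.0, "az": 1.4},
    {"x": -0.041, "y": -0.025, "z": 0.18, "ax": 0.0, "ay": 0.0, "az": 1.4},
    {"x": -0.041, "y": -0.025, "z": 0.2, "ax": 0.0, "ay": 0.0, "az": 1.4},
    {"x": -0.041, "y": -0.025, "z": 0.208, "ax": 0.0, "ay": 0.0, "az": 1.4},
    {"x": -0.041, "y": -0.025, "z": 0.208, "ax": 0.0, "ay": 0.0, "az": 1.4}
  ]
}}

```text
time_s: 14.65
eef_pos: [0.4583, -0.2737, -0.021]
orientation: [[0.702, 0.713, 0.009], [0.713, -0.701, -0.008], [0.0, 0.012, -1.0]]
contact_force: [7.0, -7.9, 2.6]
grip_width: 0.0098
grasp_force: 38.6
```

>>> {"op": "arm_command", "data": {
  "moves": [
    {"x": 0.0, "y": 0.0, "z": 0.0, "ax": 0.0, "ay": 0.0, "az": 0.0},
    {"x": 0.0, "y": 0.0, "z": 0.0, "ax": 0.0, "ay": 0.0, "az": 0.0},
    {"x": 0.0, "y": 0.0, "z": -0.03, "ax": 0.0, "ay": 0.0, "az": 0.0},
    {"x": 0.0, "y": 0.0, "z": -0.08, "ax": 0.0, "ay": 0.0, "az": 0.0},
    {"x": 0.0, "y": 0.0, "z": -0.13, "ax": 0.0, "ay": 0.0, "az": 0.0},
    {"x": 0.025, "y": -0.025, "z": -0.17, "ax": 0.0, "ay": 0.0, "az": -2.0},
    {"x": 0.06, "y": -0.06, "z": -0.2, "ax": 0.0, "ay": 0.0, "az": -5.0},
    {"x": 0.425, "y": -0.423, "z": -0.21, "ax": 0.0, "ay": 0.0, "az": -36.5},
    {"x": 0.425, "y": -0.423, "z": -0.21, "ax": 0.0, "ay": 0.0, "az": -36.5},
    {"x": 0.425, "y": -0.423, "z": -0.21, "ax": 0.0, "ay": 0.0, "az": -36.5},
    {"x": 0.425, "y": -0.423, "z": -0.21, "ax": 0.0, "ay": 0.0, "az": -36.5},
    {"x": 0.425, "y": -0.423, "z": -0.21, "ax": 0.0, "ay": 0.0, "az": -36.5}
  ],
  "jaw": 0.55
}}

```text
time_s: 15.85
eef_pos: [0.4515, 0.0577, 0.1784]
orientation: [[0.138, 0.99, 0.002], [0.99, -0.138, -0.0], [0.0, 0.002, -1.0]]
contact_force: [1.6, -0.9, -0.1]
grip_width: 0.0187
grasp_force: 0.0
```

```bash
sed -i 's/,.07),a),((s\[0\],s\[1\],.006)/,.06),a),((s[0],s[1],.005)/' look.py; python3 - <<'E'
from h import *
o=env.get_obs();print(o['eef_pos'])
plan([((.45,.33,.2),0)])
E
```

```text
[0.45152155 0.05774439 0.17835065]
{'x': 0.2694, 'y': -0.0391, 'z': 0.0138, 'ax': 0.1, 'ay': 0.0, 'az': -7.93} d 0.273
```

>>> {"op": "arm_command", "data": {
  "moves": [
    {"x": 0.269, "y": -0.039, "z": 0.0, "ax": 0.0, "ay": 0.0, "az": -8.0},
    {"x": 0.269, "y": -0.039, "z": 0.0, "ax": 0.0, "ay": 0.0, "az": -8.0},
    {"x": 0.269, "y": -0.039, "z": 0.0, "ax": 0.0, "ay": 0.0, "az": -8.0},
    {"x": 0.269, "y": -0.039, "z": 0.0, "ax": 0.0, "ay": 0.0, "az": -8.0},
    {"x": 0.269, "y": -0.039, "z": 0.014, "ax": 0.0, "ay": 0.0, "az": -8.0},
    {"x": 0.269, "y": -0.039, "z": 0.014, "ax": 0.0, "ay": 0.0, "az": -8.0},
    {"x": 0.269, "y": -0.039, "z": 0.014, "ax": 0.0, "ay": 0.0, "az": -8.0}
  ],
  "jaw": 0.1
}}

```text
time_s: 16.55
eef_pos: [0.4496, 0.3297, 0.1631]
orientation: [[-0.004, 1.0, -0.001], [1.0, 0.004, -0.0], [-0.0, -0.001, -1.0]]
contact_force: [-0.5, -0.3, -0.3]
grip_width: 0.038
grasp_force: 0.0
```

```bash
python3 look.py
```

```text
[  0.4454   0.2842  76.4817 111.4769  11.1486] [152, 182, 192]
[  0.5119   0.2794  97.6395 104.9016  10.8943] [119, 142, 151]
[  0.5783   0.2888  81.6302 110.9381  12.112 ] [153, 183, 194]
[  0.6323   0.2865  83.1745 111.1727  12.6836] [153, 182, 192]
target (0.44541845703125, 0.2842483215332031, 76.48169708251953)
{'x': -0.0438, 'y': -0.0048, 'z': 0.139, 'ax': -0.04, 'ay': 0.04, 'az': 13.65} d 0.146
{'x': -0.0437, 'y': -0.0047, 'z': 0.194, 'ax': -0.04, 'ay': 0.04, 'az': 13.65} d 0.199
```

>>> {"op": "arm_command", "data": {
  "moves": [
    {"x": -0.044, "y": -0.005, "z": 0.05, "ax": 0.0, "ay": 0.0, "az": 8.0},
    {"x": -0.044, "y": -0.005, "z": 0.1, "ax": 0.0, "ay": 0.0, "az": 13.6},
    {"x": -0.044, "y": -0.005, "z": 0.139, "ax": 0.0, "ay": 0.0, "az": 13.6},
    {"x": -0.044, "y": -0.005, "z": 0.165, "ax": 0.0, "ay": 0.0, "az": 13.6},
    {"x": -0.044, "y": -0.005, "z": 0.185, "ax": 0.0, "ay": 0.0, "az": 13.6},
    {"x": -0.044, "y": -0.005, "z": 0.193, "ax": 0.0, "ay": 0.0, "az": 13.6},
    {"x": -0.044, "y": -0.005, "z": 0.193, "ax": 0.0, "ay": 0.0, "az": 13.6}
  ]
}}

```text
time_s: 17.3
eef_pos: [0.446, 0.282, -0.0295]
orientation: [[0.238, 0.971, -0.001], [0.971, -0.238, -0.001], [-0.001, -0.001, -1.0]]
contact_force: [-1.0, -0.3, 0.3]
grip_width: 0.0384
grasp_force: 0.0
```

>>> {"op": "arm_command", "data": {
  "moves": [
    {"x": 0.0, "y": 0.0, "z": 0.0, "ax": 0.0, "ay": 0.0, "az": 0.0},
    {"x": 0.0, "y": 0.0, "z": 0.0, "ax": 0.0, "ay": 0.0, "az": 0.0},
    {"x": 0.0, "y": 0.0, "z": 0.0, "ax": 0.0, "ay": 0.0, "az": 0.0},
    {"x": 0.0, "y": 0.0, "z": 0.0, "ax": 0.0, "ay": 0.0, "az": 0.0},
    {"x": 0.0, "y": 0.0, "z": -0.05, "ax": 0.0, "ay": 0.0, "az": 0.0},
    {"x": 0.0, "y": 0.0, "z": -0.1, "ax": 0.0, "ay": 0.0, "az": 0.0},
    {"x": 0.0, "y": 0.0, "z": -0.15, "ax": 0.0, "ay": 0.0, "az": 0.0},
    {"x": 0.0, "y": 0.0, "z": -0.19, "ax": 0.0, "ay": 0.0, "az": 0.0}
  ],
  "jaw": 1.0,
  "newtons": 30
}}

```text
time_s: 18.1
eef_pos: [0.4472, 0.2832, 0.1646]
orientation: [[0.237, 0.972, 0.004], [0.972, -0.237, 0.001], [0.002, 0.003, -1.0]]
contact_force: [1.1, 0.2, 0.3]
grip_width: 0.0104
grasp_force: 30.2
```

```bash
cat > place.py <<'E'
from h import *
import sys
x=float(sys.argv[1]);zr=float(sys.argv[2])
a=tank(x,0,.19);b=tank(x,0,zr)
plan([(a,TY),(b,TY)])
print('return from place');plan([(tank(x,0,.2),TY),((.5,.33,.2),0)],(b,TY))
E
python3 place.py .018 .018
```

```text
{'x': -0.5589, 'y': 0.1768, 'z': 0.0094, 'ax': 0.14, 'ay': -0.17, 'az': 30.82} d 0.586
{'x': -0.5592, 'y': 0.1763, 'z': 0.1814, 'ax': 0.14, 'ay': -0.17, 'az': 30.82} d 0.614
return from place
{'x': 0.0, 'y': 0.0, 'z': -0.182, 'ax': 0.0, 'ay': 0.0, 'az': 0.0} d 0.182
{'x': 0.4597, 'y': -0.4333, 'z': -0.182, 'ax': 0.0, 'ay': 0.0, 'az': -44.5} d 0.657
```

>>> {"op": "arm_command", "data": {
  "moves": [
    {"x": -0.45, "y": 0.142, "z": 0.0, "ax": 0.0, "ay": 0.0, "az": 25.0},
    {"x": -0.45, "y": 0.142, "z": 0.0, "ax": 0.0, "ay": 0.0, "az": 25.0},
    {"x": -0.45, "y": 0.142, "z": 0.0, "ax": 0.0, "ay": 0.0, "az": 25.0},
    {"x": -0.45, "y": 0.142, "z": 0.0, "ax": 0.0, "ay": 0.0, "az": 25.0},
    {"x": -0.45, "y": 0.142, "z": 0.0, "ax": 0.0, "ay": 0.0, "az": 25.0},
    {"x": -0.45, "y": 0.142, "z": 0.0, "ax": 0.0, "ay": 0.0, "az": 25.0},
    {"x": -0.45, "y": 0.142, "z": 0.0, "ax": 0.0, "ay": 0.0, "az": 25.0},
    {"x": -0.45, "y": 0.142, "z": 0.0, "ax": 0.0, "ay": 0.0, "az": 25.0},
    {"x": -0.45, "y": 0.142, "z": 0.0, "ax": 0.0, "ay": 0.0, "az": 25.0},
    {"x": -0.45, "y": 0.142, "z": 0.0, "ax": 0.0, "ay": 0.0, "az": 25.0},
    {"x": -0.45, "y": 0.142, "z": 0.0, "ax": 0.0, "ay": 0.0, "az": 25.0},
    {"x": -0.45, "y": 0.142, "z": 0.0, "ax": 0.0, "ay": 0.0, "az": 25.0}
  ]
}}

```text
time_s: 19.3
eef_pos: [0.4778, -0.1879, 0.1608]
orientation: [[0.626, 0.78, -0.0], [0.78, -0.626, 0.0], [0.0, -0.0, -1.0]]
contact_force: [0.3, 1.0, -0.2]
grip_width: 0.0107
grasp_force: 30.2
```

```bash
python3 place.py .018 .018
```

```text
{'x': -0.083, 'y': 0.0783, 'z': 0.0063, 'ax': -0.02, 'ay': -0.02, 'az': 5.76} d 0.114
{'x': -0.0831, 'y': 0.0783, 'z': 0.1783, 'ax': -0.02, 'ay': -0.02, 'az': 5.76} d 0.212
return from place
{'x': 0.0, 'y': 0.0, 'z': -0.182, 'ax': 0.0, 'ay': 0.0, 'az': 0.0} d 0.182
{'x': 0.4597, 'y': -0.4333, 'z': -0.182, 'ax': 0.0, 'ay': 0.0, 'az': -44.5} d 0.657
```

>>> {"op": "arm_command", "data": {
  "moves": [
    {"x": -0.083, "y": 0.078, "z": 0.0, "ax": 0.0, "ay": 0.0, "az": 5.8},
    {"x": -0.083, "y": 0.078, "z": 0.0, "ax": 0.0, "ay": 0.0, "az": 5.8},
    {"x": -0.083, "y": 0.078, "z": 0.03, "ax": 0.0, "ay": 0.0, "az": 5.8},
    {"x": -0.083, "y": 0.078, "z": 0.07, "ax": 0.0, "ay": 0.0, "az": 5.8},
    {"x": -0.083, "y": 0.078, "z": 0.11, "ax": 0.0, "ay": 0.0, "az": 5.8},
    {"x": -0.083, "y": 0.078, "z": 0.145, "ax": 0.0, "ay": 0.0, "az": 5.8},
    {"x": -0.083, "y": 0.078, "z": 0.17, "ax": 0.0, "ay": 0.0, "az": 5.8},
    {"x": -0.083, "y": 0.078, "z": 0.178, "ax": 0.0, "ay": 0.0, "az": 5.8},
    {"x": -0.083, "y": 0.078, "z": 0.178, "ax": 0.0, "ay": 0.0, "az": 5.8}
  ]
}}

```text
time_s: 20.2
eef_pos: [0.4867, -0.2999, -0.0179]
orientation: [[0.7, 0.714, -0.002], [0.714, -0.7, 0.002], [0.0, -0.002, -1.0]]
contact_force: [-0.5, -0.0, -0.4]
grip_width: 0.0101
grasp_force: 30.2
```

>>> {"op": "arm_command", "data": {
  "moves": [
    {"x": 0.0, "y": 0.0, "z": 0.0, "ax": 0.0, "ay": 0.0, "az": 0.0},
    {"x": 0.0, "y": 0.0, "z": 0.0, "ax": 0.0, "ay": 0.0, "az": 0.0},
    {"x": 0.0, "y": 0.0, "z": -0.04, "ax": 0.0, "ay": 0.0, "az": 0.0},
    {"x": 0.0, "y": 0.0, "z": -0.09, "ax": 0.0, "ay": 0.0, "az": 0.0},
    {"x": 0.0, "y": 0.0, "z": -0.14, "ax": 0.0, "ay": 0.0, "az": 0.0},
    {"x": 0.0, "y": 0.0, "z": -0.182, "ax": 0.0, "ay": 0.0, "az": 0.0},
    {"x": 0.18, "y": -0.17, "z": -0.182, "ax": 0.0, "ay": 0.0, "az": -18.0},
    {"x": 0.18, "y": -0.17, "z": -0.182, "ax": 0.0, "ay": 0.0, "az": -18.0},
    {"x": 0.18, "y": -0.17, "z": -0.182, "ax": 0.0, "ay": 0.0, "az": -18.0},
    {"x": 0.18, "y": -0.17, "z": -0.182, "ax": 0.0, "ay": 0.0, "az": -18.0},
    {"x": 0.18, "y": -0.17, "z": -0.182, "ax": 0.0, "ay": 0.0, "az": -18.0},
    {"x": 0.18, "y": -0.17, "z": -0.182, "ax": 0.0, "ay": 0.0, "az": -18.0}
  ],
  "jaw": 0.55
}}

```text
time_s: 21.4
eef_pos: [0.4919, -0.0495, 0.1662]
orientation: [[0.44, 0.898, 0.002], [0.898, -0.44, 0.0], [0.001, 0.002, -1.0]]
contact_force: [0.4, -0.3, -0.6]
grip_width: 0.0191
grasp_force: 0.0
```

>>> {"op": "arm_command", "data": {
  "moves": [
    {"x": 0.347, "y": -0.164, "z": 0.0, "ax": 0.0, "ay": 0.0, "az": -26.5},
    {"x": 0.347, "y": -0.164, "z": 0.0, "ax": 0.0, "ay": 0.0, "az": -26.5},
    {"x": 0.347, "y": -0.164, "z": 0.0, "ax": 0.0, "ay": 0.0, "az": -26.5},
    {"x": 0.347, "y": -0.164, "z": 0.0, "ax": 0.0, "ay": 0.0, "az": -26.5},
    {"x": 0.347, "y": -0.164, "z": 0.0, "ax": 0.0, "ay": 0.0, "az": -26.5},
    {"x": 0.347, "y": -0.164, "z": 0.0, "ax": 0.0, "ay": 0.0, "az": -26.5},
    {"x": 0.347, "y": -0.164, "z": 0.0, "ax": 0.0, "ay": 0.0, "az": -26.5},
    {"x": 0.347, "y": -0.164, "z": 0.0, "ax": 0.0, "ay": 0.0, "az": -26.5},
    {"x": 0.347, "y": -0.164, "z": 0.0, "ax": 0.0, "ay": 0.0, "az": -26.5},
    {"x": 0.347, "y": -0.164, "z": 0.0, "ax": 0.0, "ay": 0.0, "az": -26.5},
    {"x": 0.347, "y": -0.164, "z": 0.0, "ax": 0.0, "ay": 0.0, "az": -26.5}
  ],
  "jaw": 0.1
}}

```text
time_s: 22.5
eef_pos: [0.5003, 0.3286, 0.1654]
orientation: [[0.001, 1.0, 0.001], [1.0, -0.001, -0.0], [-0.0, 0.001, -1.0]]
contact_force: [-0.5, -0.1, 0.2]
grip_width: 0.0386
grasp_force: 0.0
```

```bash
python3 look.py
```

```text
[  0.5127   0.2768  97.6181 110.4277  11.0917] [147, 175, 186]
[  0.5789   0.2886  81.6434 110.9835  11.2595] [141, 168, 178]
[  0.6329   0.2867  83.2047 110.3433  11.8897] [161, 193, 204]
[  0.7531   0.3098  96.2812 110.995   14.9938] [7, 12, 100]
target (0.512732666015625, 0.27677337646484373, 97.61805057525635)
{'x': -0.0516, 'y': 0.0124, 'z': 0.1407, 'ax': 0.03, 'ay': 0.0, 'az': -7.71} d 0.15
{'x': -0.0516, 'y': 0.0124, 'z': 0.1957, 'ax': 0.03, 'ay': 0.0, 'az': -7.71} d 0.203
```

>>> {"op": "arm_command", "data": {
  "moves": [
    {"x": -0.052, "y": 0.012, "z": 0.05, "ax": 0.0, "ay": 0.0, "az": -7.7},
    {"x": -0.052, "y": 0.012, "z": 0.1, "ax": 0.0, "ay": 0.0, "az": -7.7},
    {"x": -0.052, "y": 0.012, "z": 0.139, "ax": 0.0, "ay": 0.0, "az": -7.7},
    {"x": -0.052, "y": 0.012, "z": 0.165, "ax": 0.0, "ay": 0.0, "az": -7.7},
    {"x": -0.052, "y": 0.012, "z": 0.187, "ax": 0.0, "ay": 0.0, "az": -7.7},
    {"x": -0.052, "y": 0.012, "z": 0.195, "ax": 0.0, "ay": 0.0, "az": -7.7},
    {"x": -0.052, "y": 0.012, "z": 0.195, "ax": 0.0, "ay": 0.0, "az": -7.7}
  ]
}}

```text
time_s: 23.25
eef_pos: [0.5115, 0.2766, -0.0307]
orientation: [[-0.133, 0.991, -0.002], [0.991, 0.133, -0.001], [-0.0, -0.002, -1.0]]
contact_force: [-0.1, -0.1, 0.9]
grip_width: 0.0384
grasp_force: 0.0
```

>>> {"op": "arm_command", "data": {
  "moves": [
    {"x": 0.0, "y": 0.0, "z": 0.0, "ax": 0.0, "ay": 0.0, "az": 0.0},
    {"x": 0.0, "y": 0.0, "z": 0.0, "ax": 0.0, "ay": 0.0, "az": 0.0},
    {"x": 0.0, "y": 0.0, "z": 0.0, "ax": 0.0, "ay": 0.0, "az": 0.0},
    {"x": 0.0, "y": 0.0, "z": 0.0, "ax": 0.0, "ay": 0.0, "az": 0.0},
    {"x": 0.0, "y": 0.0, "z": -0.05, "ax": 0.0, "ay": 0.0, "az": 0.0},
    {"x": 0.0, "y": 0.0, "z": -0.1, "ax": 0.0, "ay": 0.0, "az": 0.0},
    {"x": 0.0, "y": 0.0, "z": -0.15, "ax": 0.0, "ay": 0.0, "az": 0.0},
    {"x": 0.0, "y": 0.0, "z": -0.19, "ax": 0.0, "ay": 0.0, "az": 0.0}
  ],
  "jaw": 1.0,
  "newtons": 30
}}

```text
time_s: 24.05
eef_pos: [0.5125, 0.2781, 0.1637]
orientation: [[-0.134, 0.991, 0.004], [0.991, 0.134, 0.001], [0.001, 0.004, -1.0]]
contact_force: [0.8, 0.4, -0.7]
grip_width: 0.0103
grasp_force: 30.5
```

```bash
cat > place.py <<'E'
from h import *
import sys
x=float(sys.argv[1]);zr=float(sys.argv[2])
o=env.get_obs();R=np.array(o['orientation']);t=np.array(o['eef_pos'])-TO*R[:,2]
print('grip',o['grip_width'],o['grasp_force'])
a0=np.degrees(np.arctan2(R[1,1],R[0,1]));e=tank(x,0,t[2]);f=.78
m=t+f*(e-t);am=a0+f*(TY-a0)
print('mid');plan([(m,am)]);print('over,place');plan([(e,TY),(tank(x,0,zr),TY)],(m,am))
b=tank(x,0,zr)
h=np.array([.5,.33,.2]);u=tank(x,0,.2);m2=u+.4*(h-u);a2=TY*.6
print('return');plan([(u,TY),(m2,a2)],(b,TY));print('ret2');plan([(h,0)],(m2,a2))
E
python3 place.py -.005 .018
```

```text
grip 0.010343813413678493 30.48918306827545
mid
{'x': -0.4312, 'y': -0.0916, 'z': -0.0007, 'ax': 0.19, 'ay': -0.12, 'az': 40.73} d 0.441
over,place
{'x': -0.109, 'y': 0.0598, 'z': 0.0, 'ax': 0.0, 'ay': 0.0, 'az': 11.49} d 0.124
{'x': -0.109, 'y': 0.0598, 'z': 0.1812, 'ax': 0.0, 'ay': 0.0, 'az': 11.49} d 0.22
return
{'x': 0.0, 'y': 0.0, 'z': -0.182, 'ax': 0.0, 'ay': 0.0, 'az': 0.0} d 0.182
{'x': 0.1839, 'y': -0.1641, 'z': -0.182, 'ax': 0.0, 'ay': 0.0, 'az': -17.8} d 0.306
ret2
{'x': 0.3379, 'y': -0.1501, 'z': 0.0, 'ax': 0.0, 'ay': 0.0, 'az': -26.7} d 0.37
```

>>> {"op": "arm_command", "data": {
  "moves": [
    {"x": -0.431, "y": -0.092, "z": 0.0, "ax": 0.0, "ay": 0.0, "az": 40.7},
    {"x": -0.431, "y": -0.092, "z": 0.0, "ax": 0.0, "ay": 0.0, "az": 40.7},
    {"x": -0.431, "y": -0.092, "z": 0.0, "ax": 0.0, "ay": 0.0, "az": 40.7},
    {"x": -0.431, "y": -0.092, "z": 0.0, "ax": 0.0, "ay": 0.0, "az": 40.7},
    {"x": -0.431, "y": -0.092, "z": 0.0, "ax": 0.0, "ay": 0.0, "az": 40.7},
    {"x": -0.431, "y": -0.092, "z": 0.0, "ax": 0.0, "ay": 0.0, "az": 40.7},
    {"x": -0.431, "y": -0.092, "z": 0.0, "ax": 0.0, "ay": 0.0, "az": 40.7},
    {"x": -0.431, "y": -0.092, "z": 0.0, "ax": 0.0, "ay": 0.0, "az": 40.7},
    {"x": -0.431, "y": -0.092, "z": 0.0, "ax": 0.0, "ay": 0.0, "az": 40.7},
    {"x": -0.431, "y": -0.092, "z": 0.0, "ax": 0.0, "ay": 0.0, "az": 40.7},
    {"x": -0.431, "y": -0.092, "z": 0.0, "ax": 0.0, "ay": 0.0, "az": 40.7}
  ]
}}

```text
time_s: 25.15
eef_pos: [0.4783, -0.1622, 0.16]
orientation: [[0.546, 0.838, 0.0], [0.838, -0.546, 0.0], [0.0, 0.0, -1.0]]
contact_force: [-0.6, 0.0, 0.5]
grip_width: 0.0102
grasp_force: 30.5
```

>>> {"op": "arm_command", "data": {
  "moves": [
    {"x": -0.109, "y": 0.06, "z": 0.0, "ax": 0.0, "ay": 0.0, "az": 11.5},
    {"x": -0.109, "y": 0.06, "z": 0.0, "ax": 0.0, "ay": 0.0, "az": 11.5},
    {"x": -0.109, "y": 0.06, "z": 0.02, "ax": 0.0, "ay": 0.0, "az": 11.5},
    {"x": -0.109, "y": 0.06, "z": 0.06, "ax": 0.0, "ay": 0.0, "az": 11.5},
    {"x": -0.109, "y": 0.06, "z": 0.1, "ax": 0.0, "ay": 0.0, "az": 11.5},
    {"x": -0.109, "y": 0.06, "z": 0.14, "ax": 0.0, "ay": 0.0, "az": 11.5},
    {"x": -0.109, "y": 0.06, "z": 0.17, "ax": 0.0, "ay": 0.0, "az": 11.5},
    {"x": -0.109, "y": 0.06, "z": 0.18, "ax": 0.0, "ay": 0.0, "az": 11.5},
    {"x": -0.109, "y": 0.06, "z": 0.18, "ax": 0.0, "ay": 0.0, "az": 11.5}
  ]
}}

```text
time_s: 26.05
eef_pos: [0.4724, -0.2868, -0.0176]
orientation: [[0.699, 0.715, 0.004], [0.715, -0.699, -0.004], [0.0, 0.005, -1.0]]
contact_force: [-0.8, -0.9, 5.6]
grip_width: 0.0103
grasp_force: 33.7
```

>>> {"op": "arm_command", "data": {
  "moves": [
    {"x": 0.0, "y": 0.0, "z": 0.0, "ax": 0.0, "ay": 0.0, "az": 0.0},
    {"x": 0.0, "y": 0.0, "z": 0.0, "ax": 0.0, "ay": 0.0, "az": 0.0},
    {"x": 0.0, "y": 0.0, "z": -0.04, "ax": 0.0, "ay": 0.0, "az": 0.0},
    {"x": 0.0, "y": 0.0, "z": -0.09, "ax": 0.0, "ay": 0.0, "az": 0.0},
    {"x": 0.0, "y": 0.0, "z": -0.14, "ax": 0.0, "ay": 0.0, "az": 0.0},
    {"x": 0.0, "y": 0.0, "z": -0.182, "ax": 0.0, "ay": 0.0, "az": 0.0},
    {"x": 0.184, "y": -0.164, "z": -0.182, "ax": 0.0, "ay": 0.0, "az": -18.0},
    {"x": 0.184, "y": -0.164, "z": -0.182, "ax": 0.0, "ay": 0.0, "az": -18.0},
    {"x": 0.184, "y": -0.164, "z": -0.182, "ax": 0.0, "ay": 0.0, "az": -18.0},
    {"x": 0.184, "y": -0.164, "z": -0.182, "ax": 0.0, "ay": 0.0, "az": -18.0},
    {"x": 0.184, "y": -0.164, "z": -0.182, "ax": 0.0, "ay": 0.0, "az": -18.0},
    {"x": 0.184, "y": -0.164, "z": -0.182, "ax": 0.0, "ay": 0.0, "az": -18.0}
  ],
  "jaw": 0.55
}}

```text
time_s: 27.25
eef_pos: [0.4805, -0.0342, 0.1615]
orientation: [[0.439, 0.898, -0.001], [0.898, -0.439, 0.002], [0.001, -0.001, -1.0]]
contact_force: [-0.7, -0.8, 0.4]
grip_width: 0.0194
grasp_force: 0.0
```

>>> {"op": "arm_command", "data": {
  "moves": [
    {"x": 0.338, "y": -0.15, "z": 0.0, "ax": 0.0, "ay": 0.0, "az": -26.5},
    {"x": 0.338, "y": -0.15, "z": 0.0, "ax": 0.0, "ay": 0.0, "az": -26.5},
    {"x": 0.338, "y": -0.15, "z": 0.0, "ax": 0.0, "ay": 0.0, "az": -26.5},
    {"x": 0.338, "y": -0.15, "z": 0.0, "ax": 0.0, "ay": 0.0, "az": -26.5},
    {"x": 0.338, "y": -0.15, "z": 0.0, "ax": 0.0, "ay": 0.0, "az": -26.5},
    {"x": 0.338, "y": -0.15, "z": 0.0, "ax": 0.0, "ay": 0.0, "az": -26.5},
    {"x": 0.338, "y": -0.15, "z": 0.0, "ax": 0.0, "ay": 0.0, "az": -26.5},
    {"x": 0.338, "y": -0.15, "z": 0.0, "ax": 0.0, "ay": 0.0, "az": -26.5},
    {"x": 0.338, "y": -0.15, "z": 0.0, "ax": 0.0, "ay": 0.0, "az": -26.5},
    {"x": 0.338, "y": -0.15, "z": 0.0, "ax": 0.0, "ay": 0.0, "az": -26.5},
    {"x": 0.338, "y": -0.15, "z": 0.0, "ax": 0.0, "ay": 0.0, "az": -26.5}
  ],
  "jaw": 0.1
}}

```text
time_s: 28.35
eef_pos: [0.4979, 0.3285, 0.1616]
orientation: [[0.001, 1.0, -0.0], [1.0, -0.001, -0.001], [-0.001, -0.0, -1.0]]
contact_force: [-0.2, 0.1, -0.5]
grip_width: 0.0383
grasp_force: 0.0
```

```bash
python3 look.py
```

```text
[  0.5789   0.2888  81.5798 111.0404  11.3584] [142, 170, 180]
[  0.6328   0.2865  83.3388 111.1864  12.1273] [158, 189, 199]
[6.419000e-01 2.320000e-02 1.082897e+02 1.052109e+02 1.900650e+01] [88, 89, 86]
[  0.753    0.3101  96.327  111.3192  14.6621] [11, 12, 113]
target (0.5788636474609375, 0.28883755493164065, 81.57981872558594)
{'x': -0.0394, 'y': 0.0809, 'z': 0.1372, 'ax': -0.02, 'ay': 0.02, 'az': 8.33} d 0.164
{'x': -0.0394, 'y': 0.0809, 'z': 0.1922, 'ax': -0.02, 'ay': 0.02, 'az': 8.33} d 0.212
```

>>> {"op": "arm_command", "data": {
  "moves": [
    {"x": -0.039, "y": 0.081, "z": 0.03, "ax": 0.0, "ay": 0.0, "az": 8.3},
    {"x": -0.039, "y": 0.081, "z": 0.08, "ax": 0.0, "ay": 0.0, "az": 8.3},
    {"x": -0.039, "y": 0.081, "z": 0.125, "ax": 0.0, "ay": 0.0, "az": 8.3},
    {"x": -0.039, "y": 0.081, "z": 0.16, "ax": 0.0, "ay": 0.0, "az": 8.3},
    {"x": -0.039, "y": 0.081, "z": 0.182, "ax": 0.0, "ay": 0.0, "az": 8.3},
    {"x": -0.039, "y": 0.081, "z": 0.192, "ax": 0.0, "ay": 0.0, "az": 8.3},
    {"x": -0.039, "y": 0.081, "z": 0.192, "ax": 0.0, "ay": 0.0, "az": 8.3}
  ]
}}

```text
time_s: 29.1
eef_pos: [0.5788, 0.2896, -0.0305]
orientation: [[0.146, 0.989, -0.002], [0.989, -0.146, -0.001], [-0.001, -0.001, -1.0]]
contact_force: [-0.5, 0.3, 0.6]
grip_width: 0.0385
grasp_force: 0.0
```

>>> {"op": "arm_command", "data": {
  "moves": [
    {"x": 0.0, "y": 0.0, "z": 0.0, "ax": 0.0, "ay": 0.0, "az": 0.0},
    {"x": 0.0, "y": 0.0, "z": 0.0, "ax": 0.0, "ay": 0.0, "az": 0.0},
    {"x": 0.0, "y": 0.0, "z": 0.0, "ax": 0.0, "ay": 0.0, "az": 0.0},
    {"x": 0.0, "y": 0.0, "z": 0.0, "ax": 0.0, "ay": 0.0, "az": 0.0},
    {"x": 0.0, "y": 0.0, "z": -0.05, "ax": 0.0, "ay": 0.0, "az": 0.0},
    {"x": 0.0, "y": 0.0, "z": -0.1, "ax": 0.0, "ay": 0.0, "az": 0.0},
    {"x": 0.0, "y": 0.0, "z": -0.15, "ax": 0.0, "ay": 0.0, "az": 0.0},
    {"x": 0.0, "y": 0.0, "z": -0.19, "ax": 0.0, "ay": 0.0, "az": 0.0}
  ],
  "jaw": 1.0,
  "newtons": 30
}}

```text
time_s: 29.9
eef_pos: [0.5795, 0.2911, 0.1635]
orientation: [[0.144, 0.99, 0.003], [0.99, -0.144, 0.001], [0.001, 0.003, -1.0]]
contact_force: [1.3, -0.2, 1.3]
grip_width: 0.0101
grasp_force: 30.5
```

```bash
python3 place.py .010 .030
```

```text
grip 0.010073129975933922 30.504682660102844
mid
{'x': -0.4642, 'y': -0.01, 'z': -0.0007, 'ax': 0.14, 'ay': -0.12, 'az': 28.24} d 0.464
over,place
{'x': -0.1167, 'y': 0.0595, 'z': 0.0, 'ax': 0.0, 'ay': 0.0, 'az': 7.97} d 0.131
{'x': -0.1167, 'y': 0.0595, 'z': 0.169, 'ax': 0.0, 'ay': 0.0, 'az': 7.97} d 0.214
return
{'x': 0.0, 'y': 0.0, 'z': -0.17, 'ax': 0.0, 'ay': 0.0, 'az': 0.0} d 0.17
{'x': 0.1839, 'y': -0.1701, 'z': -0.17, 'ax': 0.0, 'ay': 0.0, 'az': -17.8} d 0.303
ret2
{'x': 0.3406, 'y': -0.1587, 'z': 0.0, 'ax': 0.0, 'ay': 0.0, 'az': -26.7} d 0.376
```

>>> {"op": "arm_command", "data": {
  "moves": [
    {"x": -0.464, "y": -0.01, "z": 0.0, "ax": 0.0, "ay": 0.0, "az": 28.2},
    {"x": -0.464, "y": -0.01, "z": 0.0, "ax": 0.0, "ay": 0.0, "az": 28.2},
    {"x": -0.464, "y": -0.01, "z": 0.0, "ax": 0.0, "ay": 0.0, "az": 28.2},
    {"x": -0.464, "y": -0.01, "z": 0.0, "ax": 0.0, "ay": 0.0, "az": 28.2},
    {"x": -0.464, "y": -0.01, "z": 0.0, "ax": 0.0, "ay": 0.0, "az": 28.2},
    {"x": -0.464, "y": -0.01, "z": 0.0, "ax": 0.0, "ay": 0.0, "az": 28.2},
    {"x": -0.464, "y": -0.01, "z": 0.0, "ax": 0.0, "ay": 0.0, "az": 28.2},
    {"x": -0.464, "y": -0.01, "z": 0.0, "ax": 0.0, "ay": 0.0, "az": 28.2},
    {"x": -0.464, "y": -0.01, "z": 0.0, "ax": 0.0, "ay": 0.0, "az": 28.2},
    {"x": -0.464, "y": -0.01, "z": 0.0, "ax": 0.0, "ay": 0.0, "az": 28.2},
    {"x": -0.464, "y": -0.01, "z": 0.0, "ax": 0.0, "ay": 0.0, "az": 28.2}
  ]
}}

```text
time_s: 31.0
eef_pos: [0.5017, -0.1686, 0.1599]
orientation: [[0.598, 0.802, 0.0], [0.802, -0.598, 0.0], [0.0, 0.0, -1.0]]
contact_force: [0.3, 0.5, 0.9]
grip_width: 0.0103
grasp_force: 30.5
```

```bash
python3 - <<'E'
from h import *
im,p=snap('wrist','w9')
for x,y in [(.063,.073),(-.063,.073),(.063,-.073),(-.063,-.073)]: 
    u=proj(p,tank(x,y,.05)); cv2.circle(im,tuple(int(v) for v in u),3,(0,0,255),-1)
cv2.imwrite('pics/w9.png',im)
E
```

```text
(no output)
```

View pics/w9.png

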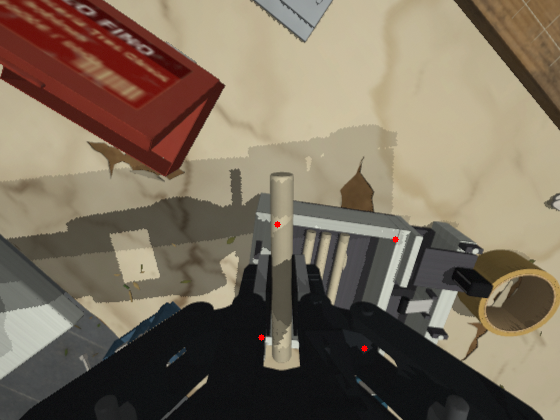

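The picture shows three sticks side by side in the trough (columns 310, 325 and 340), with free space to the right. I'll put the fourth at tank x ≈ +36 mm.

>>> {"op": "arm_command", "data": {
  "moves": [
    {"x": -0.12, "y": 0.085, "z": 0.0, "ax": 0.0, "ay": 0.0, "az": 8.0},
    {"x": -0.12, "y": 0.085, "z": 0.0, "ax": 0.0, "ay": 0.0, "az": 8.0},
    {"x": -0.12, "y": 0.085, "z": 0.0, "ax": 0.0, "ay": 0.0, "az": 8.0},
    {"x": -0.12, "y": 0.085, "z": 0.04, "ax": 0.0, "ay": 0.0, "az": 8.0},
    {"x": -0.12, "y": 0.085, "z": 0.08, "ax": 0.0, "ay": 0.0, "az": 8.0},
    {"x": -0.12, "y": 0.085, "z": 0.12, "ax": 0.0, "ay": 0.0, "az": 8.0},
    {"x": -0.12, "y": 0.085, "z": 0.15, "ax": 0.0, "ay": 0.0, "az": 8.0},
    {"x": -0.12, "y": 0.085, "z": 0.17, "ax": 0.0, "ay": 0.0, "az": 8.0},
    {"x": -0.12, "y": 0.085, "z": 0.179, "ax": 0.0, "ay": 0.0, "az": 8.0},
    {"x": -0.12, "y": 0.085, "z": 0.179, "ax": 0.0, "ay": 0.0, "az": 8.0}
  ]
}}

```text
time_s: 32.05
eef_pos: [0.5014, -0.3135, -0.0179]
orientation: [[0.699, 0.715, 0.002], [0.715, -0.699, -0.002], [0.001, 0.003, -1.0]]
contact_force: [0.6, 0.2, 0.7]
grip_width: 0.0102
grasp_force: 30.8
```

>>> {"op": "arm_command", "data": {
  "moves": [
    {"x": 0.0, "y": 0.0, "z": 0.0, "ax": 0.0, "ay": 0.0, "az": 0.0},
    {"x": 0.0, "y": 0.0, "z": 0.0, "ax": 0.0, "ay": 0.0, "az": 0.0},
    {"x": 0.0, "y": 0.0, "z": -0.04, "ax": 0.0, "ay": 0.0, "az": 0.0},
    {"x": 0.0, "y": 0.0, "z": -0.09, "ax": 0.0, "ay": 0.0, "az": 0.0},
    {"x": 0.0, "y": 0.0, "z": -0.14, "ax": 0.0, "ay": 0.0, "az": 0.0},
    {"x": 0.0, "y": 0.0, "z": -0.18, "ax": 0.0, "ay": 0.0, "az": 0.0},
    {"x": 0.184, "y": -0.196, "z": -0.18, "ax": 0.0, "ay": 0.0, "az": -18.0},
    {"x": 0.184, "y": -0.196, "z": -0.18, "ax": 0.0, "ay": 0.0, "az": -18.0},
    {"x": 0.184, "y": -0.196, "z": -0.18, "ax": 0.0, "ay": 0.0, "az": -18.0},
    {"x": 0.184, "y": -0.196, "z": -0.18, "ax": 0.0, "ay": 0.0, "az": -18.0},
    {"x": 0.184, "y": -0.196, "z": -0.18, "ax": 0.0, "ay": 0.0, "az": -18.0},
    {"x": 0.184, "y": -0.196, "z": -0.18, "ax": 0.0, "ay": 0.0, "az": -18.0}
  ],
  "jaw": 0.55
}}

```text
time_s: 33.25
eef_pos: [0.4871, -0.0413, 0.1606]
orientation: [[0.443, 0.897, -0.001], [0.897, -0.443, 0.001], [0.001, -0.001, -1.0]]
contact_force: [-0.2, -0.8, -0.3]
grip_width: 0.0191
grasp_force: 0.0
```

>>> {"op": "arm_command", "data": {
  "moves": [
    {"x": 0.341, "y": -0.159, "z": 0.0, "ax": 0.0, "ay": 0.0, "az": -26.5},
    {"x": 0.341, "y": -0.159, "z": 0.0, "ax": 0.0, "ay": 0.0, "az": -26.5},
    {"x": 0.341, "y": -0.159, "z": 0.0, "ax": 0.0, "ay": 0.0, "az": -26.5},
    {"x": 0.341, "y": -0.159, "z": 0.0, "ax": 0.0, "ay": 0.0, "az": -26.5},
    {"x": 0.341, "y": -0.159, "z": 0.0, "ax": 0.0, "ay": 0.0, "az": -26.5},
    {"x": 0.341, "y": -0.159, "z": 0.0, "ax": 0.0, "ay": 0.0, "az": -26.5},
    {"x": 0.341, "y": -0.159, "z": 0.0, "ax": 0.0, "ay": 0.0, "az": -26.5},
    {"x": 0.341, "y": -0.159, "z": 0.0, "ax": 0.0, "ay": 0.0, "az": -26.5},
    {"x": 0.341, "y": -0.159, "z": 0.0, "ax": 0.0, "ay": 0.0, "az": -26.5},
    {"x": 0.341, "y": -0.159, "z": 0.0, "ax": 0.0, "ay": 0.0, "az": -26.5},
    {"x": 0.341, "y": -0.159, "z": 0.0, "ax": 0.0, "ay": 0.0, "az": -26.5}
  ],
  "jaw": 0.1
}}

```text
time_s: 34.35
eef_pos: [0.4978, 0.33, 0.1606]
orientation: [[0.001, 1.0, -0.0], [1.0, -0.001, -0.0], [-0.0, -0.0, -1.0]]
contact_force: [-0.4, -0.2, -0.4]
grip_width: 0.0385
grasp_force: 0.0
```

```bash
python3 look.py
```

```text
[  0.6328   0.2867  83.2184 110.5307  12.1506] [157, 188, 199]
[6.416000e-01 2.640000e-02 1.072140e+02 1.043063e+02 1.899640e+01] [89, 90, 87]
[  0.7527   0.3097  96.3725 111.0992  14.5016] [13, 15, 102]
target (0.6327733154296875, 0.28666748046875, 83.2184066772461)
{'x': -0.0428, 'y': 0.1349, 'z': 0.1362, 'ax': -0.02, 'ay': 0.02, 'az': 6.71} d 0.196
{'x': -0.0428, 'y': 0.1349, 'z': 0.1912, 'ax': -0.02, 'ay': 0.02, 'az': 6.71} d 0.238
```

>>> {"op": "arm_command", "data": {
  "moves": [
    {"x": -0.043, "y": 0.135, "z": 0.03, "ax": 0.0, "ay": 0.0, "az": 6.7},
    {"x": -0.043, "y": 0.135, "z": 0.06, "ax": 0.0, "ay": 0.0, "az": 6.7},
    {"x": -0.043, "y": 0.135, "z": 0.08, "ax": 0.0, "ay": 0.0, "az": 6.7},
    {"x": -0.043, "y": 0.135, "z": 0.12, "ax": 0.0, "ay": 0.0, "az": 6.7},
    {"x": -0.043, "y": 0.135, "z": 0.155, "ax": 0.0, "ay": 0.0, "az": 6.7},
    {"x": -0.043, "y": 0.135, "z": 0.18, "ax": 0.0, "ay": 0.0, "az": 6.7},
    {"x": -0.043, "y": 0.135, "z": 0.191, "ax": 0.0, "ay": 0.0, "az": 6.7},
    {"x": -0.043, "y": 0.135, "z": 0.191, "ax": 0.0, "ay": 0.0, "az": 6.7}
  ]
}}

```text
time_s: 35.2
eef_pos: [0.633, 0.2867, -0.0306]
orientation: [[0.118, 0.993, -0.001], [0.993, -0.118, -0.0], [-0.001, -0.001, -1.0]]
contact_force: [-0.8, 0.5, 0.9]
grip_width: 0.0386
grasp_force: 0.0
```

>>> {"op": "arm_command", "data": {
  "moves": [
    {"x": 0.0, "y": 0.0, "z": 0.0, "ax": 0.0, "ay": 0.0, "az": 0.0},
    {"x": 0.0, "y": 0.0, "z": 0.0, "ax": 0.0, "ay": 0.0, "az": 0.0},
    {"x": 0.0, "y": 0.0, "z": 0.0, "ax": 0.0, "ay": 0.0, "az": 0.0},
    {"x": 0.0, "y": 0.0, "z": 0.0, "ax": 0.0, "ay": 0.0, "az": 0.0},
    {"x": 0.0, "y": 0.0, "z": -0.05, "ax": 0.0, "ay": 0.0, "az": 0.0},
    {"x": 0.0, "y": 0.0, "z": -0.1, "ax": 0.0, "ay": 0.0, "az": 0.0},
    {"x": 0.0, "y": 0.0, "z": -0.15, "ax": 0.0, "ay": 0.0, "az": 0.0},
    {"x": 0.0, "y": 0.0, "z": -0.19, "ax": 0.0, "ay": 0.0, "az": 0.0}
  ],
  "jaw": 1.0,
  "newtons": 30
}}

```text
time_s: 36.0
eef_pos: [0.6336, 0.2881, 0.1633]
orientation: [[0.117, 0.993, 0.003], [0.993, -0.117, 0.001], [0.001, 0.003, -1.0]]
contact_force: [0.5, -0.5, -0.6]
grip_width: 0.0102
grasp_force: 30.6
```

```bash
python3 place.py .008 .030
```

```text
grip 0.01016539842618776 30.64030945301056
mid
{'x': -0.4654, 'y': -0.0663, 'z': -0.0007, 'ax': 0.13, 'ay': -0.11, 'az': 29.49} d 0.47
over,place
{'x': -0.1234, 'y': 0.0484, 'z': 0.0, 'ax': 0.0, 'ay': 0.0, 'az': 8.32} d 0.133
{'x': -0.1234, 'y': 0.0484, 'z': 0.1688, 'ax': 0.0, 'ay': 0.0, 'az': 8.32} d 0.215
return
{'x': 0.0, 'y': 0.0, 'z': -0.17, 'ax': 0.0, 'ay': 0.0, 'az': 0.0} d 0.17
{'x': 0.1839, 'y': -0.1693, 'z': -0.17, 'ax': 0.0, 'ay': 0.0, 'az': -17.8} d 0.302
ret2
{'x': 0.3403, 'y': -0.1575, 'z': 0.0, 'ax': 0.0, 'ay': 0.0, 'az': -26.7} d 0.375
```

>>> {"op": "arm_command", "data": {
  "moves": [
    {"x": -0.465, "y": -0.066, "z": 0.0, "ax": 0.0, "ay": 0.0, "az": 29.5},
    {"x": -0.465, "y": -0.066, "z": 0.0, "ax": 0.0, "ay": 0.0, "az": 29.5},
    {"x": -0.465, "y": -0.066, "z": 0.0, "ax": 0.0, "ay": 0.0, "az": 29.5},
    {"x": -0.465, "y": -0.066, "z": 0.0, "ax": 0.0, "ay": 0.0, "az": 29.5},
    {"x": -0.465, "y": -0.066, "z": 0.0, "ax": 0.0, "ay": 0.0, "az": 29.5},
    {"x": -0.465, "y": -0.066, "z": 0.0, "ax": 0.0, "ay": 0.0, "az": 29.5},
    {"x": -0.465, "y": -0.066, "z": 0.0, "ax": 0.0, "ay": 0.0, "az": 29.5},
    {"x": -0.465, "y": -0.066, "z": 0.0, "ax": 0.0, "ay": 0.0, "az": 29.5},
    {"x": -0.465, "y": -0.066, "z": 0.0, "ax": 0.0, "ay": 0.0, "az": 29.5},
    {"x": -0.465, "y": -0.066, "z": 0.0, "ax": 0.0, "ay": 0.0, "az": 29.5},
    {"x": -0.465, "y": -0.066, "z": 0.0, "ax": 0.0, "ay": 0.0, "az": 29.5},
    {"x": -0.465, "y": -0.066, "z": 0.0, "ax": 0.0, "ay": 0.0, "az": 29.5}
  ]
}}

```text
time_s: 37.2
eef_pos: [0.5131, -0.166, 0.1596]
orientation: [[0.591, 0.807, -0.0], [0.807, -0.591, 0.001], [0.0, -0.0, -1.0]]
contact_force: [-0.8, 0.1, -0.7]
grip_width: 0.0103
grasp_force: 30.6
```

>>> {"op": "arm_command", "data": {
  "moves": [
    {"x": -0.123, "y": 0.048, "z": 0.0, "ax": 0.0, "ay": 0.0, "az": 8.3},
    {"x": -0.123, "y": 0.048, "z": 0.0, "ax": 0.0, "ay": 0.0, "az": 8.3},
    {"x": -0.123, "y": 0.048, "z": 0.0, "ax": 0.0, "ay": 0.0, "az": 8.3},
    {"x": -0.123, "y": 0.048, "z": 0.04, "ax": 0.0, "ay": 0.0, "az": 8.3},
    {"x": -0.123, "y": 0.048, "z": 0.08, "ax": 0.0, "ay": 0.0, "az": 8.3},
    {"x": -0.123, "y": 0.048, "z": 0.12, "ax": 0.0, "ay": 0.0, "az": 8.3},
    {"x": -0.123, "y": 0.048, "z": 0.15, "ax": 0.0, "ay": 0.0, "az": 8.3},
    {"x": -0.123, "y": 0.048, "z": 0.165, "ax": 0.0, "ay": 0.0, "az": 8.3},
    {"x": -0.123, "y": 0.048, "z": 0.168, "ax": 0.0, "ay": 0.0, "az": 8.3},
    {"x": -0.123, "y": 0.048, "z": 0.168, "ax": 0.0, "ay": 0.0, "az": 8.3}
  ]
}}

```text
time_s: 38.2
eef_pos: [0.4803, -0.2938, -0.0075]
orientation: [[0.7, 0.714, 0.001], [0.714, -0.7, -0.001], [0.0, 0.001, -1.0]]
contact_force: [-0.0, -0.8, -0.1]
grip_width: 0.0105
grasp_force: 30.6
```

>>> {"op": "arm_command", "data": {
  "moves": [
    {"x": 0.0, "y": 0.0, "z": 0.0, "ax": 0.0, "ay": 0.0, "az": 0.0},
    {"x": 0.0, "y": 0.0, "z": 0.0, "ax": 0.0, "ay": 0.0, "az": 0.0},
    {"x": 0.0, "y": 0.0, "z": -0.04, "ax": 0.0, "ay": 0.0, "az": 0.0},
    {"x": 0.0, "y": 0.0, "z": -0.09, "ax": 0.0, "ay": 0.0, "az": 0.0},
    {"x": 0.0, "y": 0.0, "z": -0.14, "ax": 0.0, "ay": 0.0, "az": 0.0},
    {"x": 0.05, "y": 0.0, "z": -0.18, "ax": 0.0, "ay": 0.0, "az": 0.0},
    {"x": 0.08, "y": 0.02, "z": -0.2, "ax": 0.0, "ay": 0.0, "az": 0.0},
    {"x": 0.08, "y": 0.02, "z": -0.2, "ax": 0.0, "ay": 0.0, "az": 0.0},
    {"x": 0.08, "y": 0.02, "z": -0.2, "ax": 0.0, "ay": 0.0, "az": 0.0}
  ],
  "jaw": 0.55
}}

```text
time_s: 39.1
eef_pos: [0.5508, -0.2509, 0.1936]
orientation: [[0.7, 0.714, 0.002], [0.714, -0.7, -0.002], [0.0, 0.003, -1.0]]
contact_force: [-0.8, 0.6, -0.1]
grip_width: 0.0195
grasp_force: 0.0
```

```bash
python3 - <<'E'
from h import *
im,p=snap('wrist','w10');o=env.get_obs();print(o['eef_pos'])
H={'tank_ledge':.064,'tank_stop':.05,'lock_grip':.081,'lever_roller':.057,'glue_tank':0}
for k,z in H.items():
    for r in place_of(k,'wrist'):
        if r['p']>.3: print(k,round(r['p'],2),np.round(r['xy'],1),at_z(p,r['xy'],z).round(4))
# overlay model outline
def line(pts,col):
    q=np.array([proj(p,tank(*t)) for t in pts]).round().astype(int); cv2.polylines(im,[q],True,col,1)
line([(.063,.073,.05),(-.063,.073,.05),(-.063,-.073,.05),(.063,-.073,.05)],(0,0,255))
line([(-.063,.081,.07),(-.063,-.081,.07)],(0,255,0))
line([(.075,.081,.062),(.075,.025,.062),(.083,.025,.062),(.083,.081,.062)],(255,0,0))
cv2.imwrite('pics/w10.png',im[100:400,130:480].repeat(2,0).repeat(2,1))
E
```

```text
[ 0.54939865 -0.25080593  0.19183866]
tank_ledge 0.87 [200.9 256.1] [ 0.4311 -0.2437  0.064 ]
tank_stop 0.7 [323.1 254.1] [ 0.5297 -0.3471  0.05  ]
tank_stop 0.67 [272.1 238. ] [ 0.5009 -0.2892  0.05  ]
lever_roller 0.65 [327.4 255.2] [ 0.5341 -0.3484  0.057 ]
glue_tank 0.83 [257.7 230.5] [ 0.4779 -0.2829  0.    ]
```

View pics/w10.png

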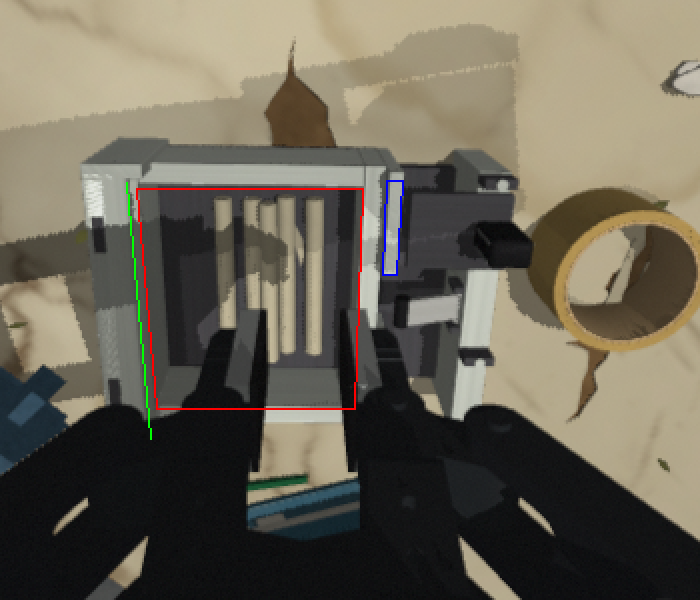

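All five sticks lie flat in the trough (columns 215–320 of the crop), and the model outline fits to about 2 mm. I'll refine the tank pose numerically by edge matching and look for the lock grip.

```bash
cat > fit.py <<'E'
from h import *
from scipy.optimize import minimize
from scipy.ndimage import map_coordinates
def fit(im,p,segs,x0,place,span=(.006,.006,3)):
    """segs: [(A,B)] model edges; maximise mean |gradient normal to edge|; pose=(x,y,yaw deg)"""
    g=cv2.GaussianBlur(im.mean(2).astype(np.float32),(0,0),1.0)
    gx=cv2.Sobel(g,cv2.CV_32F,1,0);gy=cv2.Sobel(g,cv2.CV_32F,0,1)
    def sc(q):
        tot=[]
        for A,B in segs:
            P=np.array([proj(p,place(q,np.array(A)+(np.array(B)-A)*t)) for t in np.linspace(0,1,40)])
            d=P[-1]-P[0];n=np.array([-d[1],d[0]])/np.linalg.norm(d)
            v=map_coordinates(gx,[P[:,1],P[:,0]],order=1)*n[0]+map_coordinates(gy,[P[:,1],P[:,0]],order=1)*n[1]
            tot.append(min(abs(v.mean()),120))
        return -np.mean(tot),np.round(tot,0)
    best=min(((sc((x0[0]+a,x0[1]+b,x0[2]+c))[0],(x0[0]+a,x0[1]+b,x0[2]+c)) for a in np.linspace(-span[0],span[0],9) for b in np.linspace(-span[1],span[1],9) for c in np.linspace(-span[2],span[2],7)),key=lambda t:t[0])
    r=minimize(lambda q:sc(q)[0],best[1],method='Nelder-Mead',options=dict(initial_simplex=[best[1]]+[np.array(best[1])+np.eye(3)[i]*[.001,.001,.4][i] for i in range(3)]))
    return r.x,sc(r.x),sc(x0)[0]
def pl(q,X):
    a=np.radians(q[2]);c,s=np.cos(a),np.sin(a);return np.array([q[0]+c*X[0]-s*X[1],q[1]+s*X[0]+c*X[1],X[2]])
TANK=[((-.063,.06,.07),(-.063,-.03,.07)),((-.05,.073,.05),(.058,.073,.05)),((.063,.065,.05),(.063,-.0,.05)),((.075,.078,.062),(.075,.03,.062))]
E
python3 - <<'E'
from fit import *
im,p=snap('wrist')
for S in (TANK,TANK[:3],TANK[1:]):
    q,s,s0=fit(im,p,S,(.474,-.289,-44.5),pl);print(q.round(4),s,round(s0,1))
for k in ('lock_grip','lock_slide'):
  for r in outline_of(k,'wrist'): print(k,round(r['p'],2),np.round(r['xy']),r['mask'].sum())
E
```

```text
[  0.4756  -0.2852 -45.7494] (np.float64(-102.56389644307406), array([ 50., 120., 120., 120.])) -96.3
[  0.4756  -0.2853 -45.4635] (np.float64(-96.89528551982067), array([ 51., 120., 120.])) -88.5
[  0.4725  -0.2875 -47.5   ] (np.float64(-120.0), array([120, 120, 120])) -120.0
lock_grip 0.63 [368. 216.] 2263
lock_slide 0.8 [364. 212.] 2304
lock_slide 0.16 [286. 358.] 1167
```

```bash
sed -i 's/,120))/,600))/' fit.py; python3 - <<'E'
from fit import *
im,p=snap('wrist')
for S in (TANK,TANK[:3],TANK[1:]):
    q,s,s0=fit(im,p,S,(.474,-.289,-44.5),pl);print(q.round(4),s,round(s0,1))
E
```

```text
[  0.4752  -0.2876 -45.499 ] (np.float64(-195.56451218343307), array([ 21., 265., 273., 223.])) -147.0
[  0.4751  -0.2875 -45.4726] (np.float64(-187.10818918452333), array([ 26., 265., 271.])) -140.1
[  0.4754  -0.2877 -45.3573] (np.float64(-254.48188128441635), array([266., 273., 225.])) -188.7
```

Tank: (0.4753, −0.2876), yaw −45.4°. Now over to the cover for a close look.

```bash
sed -i 's/^T0=.*/T0=np.array([.4753,-.2876]);TY=-45.4/' h.py; python3 - <<'E'
from h import *
plan([((.612,.061,.2),17.6)])
E
```

```text
{'x': 0.2665, 'y': -0.1742, 'z': 0.027, 'ax': -0.04, 'ay': -0.01, 'az': -62.13} d 0.32
```

>>> {"op": "arm_command", "data": {
  "moves": [
    {"x": 0.266, "y": -0.174, "z": 0.0, "ax": 0.0, "ay": 0.0, "az": -62.0},
    {"x": 0.266, "y": -0.174, "z": 0.0, "ax": 0.0, "ay": 0.0, "az": -62.0},
    {"x": 0.266, "y": -0.174, "z": 0.0, "ax": 0.0, "ay": 0.0, "az": -62.0},
    {"x": 0.266, "y": -0.174, "z": 0.0, "ax": 0.0, "ay": 0.0, "az": -62.0},
    {"x": 0.266, "y": -0.174, "z": 0.027, "ax": 0.0, "ay": 0.0, "az": -62.0},
    {"x": 0.266, "y": -0.174, "z": 0.027, "ax": 0.0, "ay": 0.0, "az": -62.0},
    {"x": 0.266, "y": -0.174, "z": 0.027, "ax": 0.0, "ay": 0.0, "az": -62.0},
    {"x": 0.266, "y": -0.174, "z": 0.027, "ax": 0.0, "ay": 0.0, "az": -62.0},
    {"x": 0.266, "y": -0.174, "z": 0.027, "ax": 0.0, "ay": 0.0, "az": -62.0},
    {"x": 0.266, "y": -0.174, "z": 0.027, "ax": 0.0, "ay": 0.0, "az": -62.0},
    {"x": 0.266, "y": -0.174, "z": 0.027, "ax": 0.0, "ay": 0.0, "az": -62.0}
  ],
  "jaw": 0.0
}}

```text
time_s: 40.7
eef_pos: [0.6122, 0.0601, 0.165]
orientation: [[-0.299, 0.954, 0.0], [0.954, 0.299, -0.0], [-0.0, 0.0, -1.0]]
contact_force: [0.3, -0.0, 0.0]
grip_width: 0.043
grasp_force: 0.0
```

```bash
cat > cov.py <<'E'
from fit import *
im,p=snap('wrist')
for k,z in {'cover':0,'cover_grip':.034,'cover_lip':0,'cover_tongue':0}.items():
    for r in place_of(k,'wrist'):
        if r['p']>.3: print(k,round(r['p'],2),np.round(r['xy'],1),at_z(p,r['xy'],z).round(4))
for k in ('cover','cover_grip'):
    for r in outline_of(k,'wrist')[:2]:
        pts=np.argwhere(r['mask'])[:,::-1].astype(np.float32);W=np.array([at_z(p,q,.008 if k=='cover' else .042)[:2]*1000 for q in pts],np.float32)
        print(k,round(r['p'],2),len(pts),cv2.minAreaRect(W))
COV=[((-.072,-.07,.005),(-.072,.07,.005)),((-.05,.076,.008),(.065,.076,.008)),((-.05,-.076,.008),(.065,-.076,.008)),((.072,.025,.008),(.072,.07,.008)),((.072,-.025,.008),(.072,-.07,.008)),((-.004,-.045,.042),(-.004,.045,.042)),((.012,-.045,.042),(.012,.045,.042))]
E
python3 - <<'E'
from cov import *
for S in (COV,COV[:5]):
    q,s,s0=fit(im,p,S,(.626,.002,17.6),pl,(.02,.02,6));print(q.round(4),s,round(s0,1))
E
```

```text
cover 0.56 [305.3 213.1] [0.6538 0.0306 0.    ]
cover_grip 0.66 [310.3 225.5] [0.6575 0.0291 0.034 ]
cover_tongue 0.71 [387.2 214.3] [0.7499 0.0592 0.    ]
cover_tongue 0.52 [307.9 220.4] [0.66   0.0226 0.    ]
cover 0.6 14728 ((666.8328247070312, 32.33636474609375), (170.95883178710938, 152.7769317626953), 17.65328598022461)
cover 0.29 5870 ((802.7023315429688, 95.58883666992188), (95.08231353759766, 109.01058197021484), 88.98822021484375)
[ 0.6154 -0.0248 21.174 ] (np.float64(-73.42065180747456), array([ 12.,  24.,   4., 173., 281.,  18.,   3.])) -7.8
[ 0.6154 -0.0248 21.1893] (np.float64(-98.62008344944738), array([ 12.,  24.,   4., 173., 281.])) -9.5
```

The cover has moved about 3 cm since the first picture, to ≈ (0.6535, 0.028) at 17.6°. Its outline, 171 × 153 mm, checks.

```bash
python3 - <<'E'
from cov import *
for S in (COV,COV[:5]):
    q,s,s0=fit(im,p,S,(.6535,.0281,17.6),pl);print(q.round(4),s,round(s0,1))
g=pl(q,(.004,0,.017))
print(g)
plan([((g[0],g[1],.09),q[2]),(g,q[2])])
E
```

```text
cover 0.98 [304.8 211. ] [0.6522 0.0336 0.    ]
cover_grip 0.58 [308.9 224.8] [0.6555 0.03   0.034 ]
cover_lip 0.65 [244.6 219.2] [0.5851 0.0012 0.    ]
cover_tongue 0.97 [385.  216.7] [0.7484 0.0561 0.    ]
cover 0.64 14608 ((666.183837890625, 32.761627197265625), (170.89151000976562, 152.64718627929688), 17.493324279785156)
cover_grip 0.83 14661 ((659.0267333984375, 43.29254150390625), (154.0557861328125, 136.21157836914062), 17.505828857421875)
[ 0.6536  0.026  17.9768] (np.float64(-88.14158071308475), array([ 73., 104.,  49.,  29.,  68., 108., 185.])) -77.8
[ 0.6528  0.0289 17.506 ] (np.float64(-70.9991474761846), array([ 69., 161.,  25.,  40.,  60.])) -54.4
[0.65659629 0.03007993 0.017     ]
{'x': -0.0426, 'y': 0.0333, 'z': 0.1103, 'ax': -0.0, 'ay': 0.0, 'az': -0.01} d 0.123
{'x': -0.0426, 'y': 0.0333, 'z': 0.1833, 'ax': -0.0, 'ay': 0.0, 'az': -0.01} d 0.191
```

>>> {"op": "arm_command", "data": {
  "moves": [
    {"x": -0.043, "y": 0.033, "z": 0.04, "ax": 0.0, "ay": 0.0, "az": 0.0},
    {"x": -0.043, "y": 0.033, "z": 0.08, "ax": 0.0, "ay": 0.0, "az": 0.0},
    {"x": -0.043, "y": 0.033, "z": 0.12, "ax": 0.0, "ay": 0.0, "az": 0.0},
    {"x": -0.043, "y": 0.033, "z": 0.15, "ax": 0.0, "ay": 0.0, "az": 0.0},
    {"x": -0.043, "y": 0.033, "z": 0.17, "ax": 0.0, "ay": 0.0, "az": 0.0},
    {"x": -0.043, "y": 0.033, "z": 0.18, "ax": 0.0, "ay": 0.0, "az": 0.0},
    {"x": -0.043, "y": 0.033, "z": 0.182, "ax": 0.0, "ay": 0.0, "az": 0.0},
    {"x": -0.043, "y": 0.033, "z": 0.182, "ax": 0.0, "ay": 0.0, "az": 0.0}
  ]
}}

```text
time_s: 42.2
eef_pos: [0.6572, 0.0296, -0.0163]
orientation: [[-0.301, 0.954, 0.001], [0.954, 0.301, -0.0], [-0.001, 0.001, -1.0]]
contact_force: [0.9, 0.8, 0.6]
grip_width: 0.0429
grasp_force: 0.0
```

>>> {"op": "arm_command", "data": {
  "moves": [
    {"x": 0.0, "y": 0.0, "z": 0.0, "ax": 0.0, "ay": 0.0, "az": 0.0},
    {"x": 0.0, "y": 0.0, "z": 0.0, "ax": 0.0, "ay": 0.0, "az": 0.0},
    {"x": 0.0, "y": 0.0, "z": 0.0, "ax": 0.0, "ay": 0.0, "az": 0.0},
    {"x": 0.0, "y": 0.0, "z": 0.0, "ax": 0.0, "ay": 0.0, "az": 0.0},
    {"x": 0.0, "y": 0.0, "z": 0.0, "ax": 0.0, "ay": 0.0, "az": 0.0}
  ],
  "jaw": 1.0,
  "newtons": 90
}}

```text
time_s: 42.7
eef_pos: [0.6576, 0.0295, -0.0153]
orientation: [[-0.301, 0.954, 0.002], [0.954, 0.301, -0.0], [-0.001, 0.002, -1.0]]
contact_force: [-3.1, -0.1, 6.6]
grip_width: 0.014
grasp_force: 89.5
```

>>> {"op": "arm_command", "data": {
  "moves": [
    {"x": 0.0, "y": 0.0, "z": -0.02, "ax": 0.0, "ay": 0.0, "az": 0.0},
    {"x": 0.0, "y": 0.0, "z": -0.06, "ax": 0.0, "ay": 0.0, "az": 0.0},
    {"x": 0.0, "y": 0.0, "z": -0.1, "ax": 0.0, "ay": 0.0, "az": 0.0},
    {"x": 0.0, "y": 0.0, "z": -0.14, "ax": 0.0, "ay": 0.0, "az": 0.0},
    {"x": 0.0, "y": 0.0, "z": -0.18, "ax": 0.0, "ay": 0.0, "az": 0.0},
    {"x": 0.0, "y": 0.0, "z": -0.18, "ax": 0.0, "ay": 0.0, "az": 0.0},
    {"x": 0.0, "y": 0.0, "z": -0.18, "ax": 0.0, "ay": 0.0, "az": 0.0}
  ]
}}

```text
time_s: 43.4
eef_pos: [0.6566, 0.0297, 0.1632]
orientation: [[-0.301, 0.954, 0.001], [0.954, 0.301, -0.0], [-0.001, 0.001, -1.0]]
contact_force: [0.3, 0.4, -3.4]
grip_width: 0.0144
grasp_force: 88.5
```

```bash
python3 - <<'E'
from fit import *
im,p=snap('wrist','hold');o=env.get_obs();R=np.array(o['orientation']);t=np.array(o['eef_pos'])-TO*R[:,2]
print(t,o['contact_force'],o['grip_width'])
zb=t[2]-.020
r=outline_of('cover','wrist')[0];pts=np.argwhere(r['mask'])[:,::-1].astype(np.float32)
W=np.array([at_z(p,q,zb+.008)[:2]*1000 for q in pts],np.float32);print(round(r['p'],2),len(pts),cv2.minAreaRect(W))
# in tool coordinates (x across = -cover y ... )
V=np.array([R.T@(at_z(p,q,zb+.008)-t) for q in pts])*1000
print('tool x range',np.percentile(V[:,0],[0.2,99.8]).round(1),'tool y range',np.percentile(V[:,1],[.2,99.8]).round(1))
far=V[(V[:,0]>20)];
for lo in range(-60,100,20):
    s=V[(V[:,1]>lo)&(V[:,1]<lo+20)];print(lo,s[:,0].max().round(1),end=' | ')
E
```

```text
[0.65541054 0.02981212 0.19656311] [ 0.4001033   0.8300023  -2.93068731] 0.014316837000578907
0.84 48797 ((668.663818359375, 30.07202911376953), (171.64796447753906, 158.0419158935547), 17.57636833190918)
tool x range [-79.3  74.7] tool y range [-72.6  97.2]
-60 74.7 | -40 74.8 | -20 74.8 | 0 75.3 | 20 74.8 | 40 74.3 | 60 74.3 | 80 18.6 |
```

The cover is held squarely: in tool axes its edge is at 74.8 of 76 mm and its tongue centred. It weighs about 3 N. I'll carry it over the tank and compute the hooking poses.

```bash
cat > hook.py <<'E'
from h import *
def cpose(lx,lz,th,dy=0):
    """tip pose for cover with lip bottom edge at tank (lx,lz), tilted th deg"""
    a=np.radians(th);u=np.array([np.cos(a),np.sin(a)]);n=np.array([-np.sin(a),np.cos(a)])
    q=np.array([lx,lz])+.0755*u+.020*n
    yw=np.radians(TY);ex=np.array([np.cos(yw),np.sin(yw),0]);ez=np.array([0,0,1.])
    U=ex*u[0]+ez*u[1];N=ex*n[0]+ez*n[1]
    return tank(q[0],dy,q[1]),np.c_[np.cross(U,-N),U,-N]
E
python3 - <<'E'
from hook import *
A=cpose(-.045,.20,0);print('leg1');plan([A])
print('from A');plan([cpose(-.045,.13,18),cpose(-.048,.075,18),cpose(-.048,.057,18)],A)
B=cpose(-.048,.057,18)
print('from B');plan([cpose(-.060,.054,18),cpose(-.070,.052,18)],B)
C=cpose(-.070,.052,18);print('from C');plan([cpose(-.071,.051,t) for t in (14,10,6,3,1)],C)
E
```

```text
leg1
{'x': -0.2759, 'y': -0.2528, 'z': -0.024, 'ax': -0.27, 'ay': 0.03, 'az': 62.9} d 0.375
from A
{'x': -0.0, 'y': 0.0011, 'z': 0.0459, 'ax': -18.0, 'ay': -0.0, 'az': -0.0} d 0.046
{'x': -0.0, 'y': -0.0019, 'z': 0.1009, 'ax': -18.0, 'ay': -0.0, 'az': -0.0} d 0.101
{'x': -0.0, 'y': -0.0019, 'z': 0.1189, 'ax': -18.0, 'ay': -0.0, 'az': -0.0} d 0.119
from B
{'x': -0.0, 'y': -0.0123, 'z': -0.0009, 'ax': 0.0, 'ay': 0.0, 'az': 0.0} d 0.012
{'x': -0.0, 'y': -0.0225, 'z': -0.002, 'ax': 0.0, 'ay': 0.0, 'az': 0.0} d 0.023
from C
{'x': -0.0, 'y': -0.0025, 'z': 0.0059, 'ax': 4.0, 'ay': 0.0, 'az': 0.0} d 0.006
{'x': 0.0, 'y': -0.0042, 'z': 0.011, 'ax': 8.0, 'ay': -0.0, 'az': 0.0} d 0.012
{'x': 0.0, 'y': -0.0061, 'z': 0.016, 'ax': 12.0, 'ay': -0.0, 'az': 0.0} d 0.017
{'x': 0.0, 'y': -0.0078, 'z': 0.0197, 'ax': 15.0, 'ay': 0.0, 'az': 0.0} d 0.021
{'x': 0.0, 'y': -0.0091, 'z': 0.022, 'ax': 17.0, 'ay': 0.0, 'az': -0.0} d 0.024
```

>>> {"op": "arm_command", "data": {
  "moves": [
    {"x": 0.0, "y": 0.0, "z": -0.03, "ax": 0.0, "ay": 0.0, "az": 0.0},
    {"x": -0.276, "y": -0.253, "z": -0.03, "ax": 0.0, "ay": 0.0, "az": 63.0},
    {"x": -0.276, "y": -0.253, "z": -0.03, "ax": 0.0, "ay": 0.0, "az": 63.0},
    {"x": -0.276, "y": -0.253, "z": -0.03, "ax": 0.0, "ay": 0.0, "az": 63.0},
    {"x": -0.276, "y": -0.253, "z": -0.03, "ax": 0.0, "ay": 0.0, "az": 63.0},
    {"x": -0.276, "y": -0.253, "z": -0.03, "ax": 0.0, "ay": 0.0, "az": 63.0},
    {"x": -0.276, "y": -0.253, "z": -0.03, "ax": 0.0, "ay": 0.0, "az": 63.0},
    {"x": -0.276, "y": -0.253, "z": -0.03, "ax": 0.0, "ay": 0.0, "az": 63.0},
    {"x": -0.276, "y": -0.253, "z": -0.03, "ax": 0.0, "ay": 0.0, "az": 63.0},
    {"x": -0.276, "y": -0.253, "z": -0.024, "ax": 0.0, "ay": 0.0, "az": 63.0},
    {"x": -0.276, "y": -0.253, "z": -0.024, "ax": 0.0, "ay": 0.0, "az": 63.0},
    {"x": -0.276, "y": -0.253, "z": -0.024, "ax": 0.0, "ay": 0.0, "az": 63.0}
  ]
}}

```text
time_s: 44.7
eef_pos: [0.4978, -0.3081, 0.185]
orientation: [[0.712, 0.702, -0.002], [0.702, -0.712, 0.003], [0.0, -0.003, -1.0]]
contact_force: [0.2, 0.3, -2.3]
grip_width: 0.0138
grasp_force: 88.6
```

```bash
python3 - <<'E'
from hook import *
plan([cpose(-.045,.20,0),cpose(-.045,.13,18),cpose(-.048,.075,18)])
o=env.get_obs();print(o['grip_width'])
E
```

```text
{'x': -0.0017, 'y': 0.0001, 'z': 0.0005, 'ax': -0.19, 'ay': -0.01, 'az': -0.01} d 0.002
{'x': -0.0017, 'y': 0.0014, 'z': 0.0464, 'ax': -18.19, 'ay': -0.01, 'az': -0.02} d 0.046
{'x': -0.0017, 'y': -0.0015, 'z': 0.1014, 'ax': -18.19, 'ay': -0.01, 'az': -0.02} d 0.101
0.013809219660239461
```

>>> {"op": "arm_command", "data": {
  "moves": [
    {"x": -0.001, "y": 0.001, "z": 0.01, "ax": -6.0, "ay": 0.0, "az": 0.0},
    {"x": -0.001, "y": 0.001, "z": 0.03, "ax": -12.0, "ay": 0.0, "az": 0.0},
    {"x": -0.001, "y": 0.001, "z": 0.046, "ax": -18.0, "ay": 0.0, "az": 0.0},
    {"x": -0.001, "y": 0.0, "z": 0.07, "ax": -18.0, "ay": 0.0, "az": 0.0},
    {"x": -0.001, "y": -0.001, "z": 0.09, "ax": -18.0, "ay": 0.0, "az": 0.0},
    {"x": -0.001, "y": -0.001, "z": 0.101, "ax": -18.0, "ay": 0.0, "az": 0.0},
    {"x": -0.001, "y": -0.001, "z": 0.101, "ax": -18.0, "ay": 0.0, "az": 0.0},
    {"x": -0.001, "y": -0.001, "z": 0.101, "ax": -18.0, "ay": 0.0, "az": 0.0}
  ]
}}

```text
time_s: 45.5
eef_pos: [0.4976, -0.3096, 0.0866]
orientation: [[0.713, 0.667, 0.218], [0.702, -0.678, -0.221], [0.0, 0.31, -0.951]]
contact_force: [0.6, 0.4, -2.6]
grip_width: 0.0143
grasp_force: 88.8
```

```bash
python3 - <<'E'
from hook import *
plan([cpose(-.048,.075,18),cpose(-.048,.057,18),cpose(-.060,.054,18),cpose(-.070,.052,18)])
im,p=snap('side');c=proj(p,tank(0,0,.06)).astype(int)
cr=im[c[1]-45:c[1]+45,c[0]-60:c[0]+60];a=cv2.resize(cr,(480,360),interpolation=cv2.INTER_CUBIC)
im2,_=snap('wrist');b=cv2.resize(im2,(320,240));b=cv2.copyMakeBorder(b,0,120,0,0,0)
cv2.imwrite('pics/h1.png',np.hstack([a,b]))
E
```

```text
{'x': -0.0004, 'y': -0.0035, 'z': 0.002, 'ax': 0.06, 'ay': 0.01, 'az': -0.05} d 0.004
{'x': -0.0004, 'y': -0.0091, 'z': 0.0191, 'ax': 0.06, 'ay': 0.01, 'az': -0.05} d 0.021
{'x': -0.0004, 'y': -0.0214, 'z': 0.0182, 'ax': 0.06, 'ay': 0.01, 'az': -0.05} d 0.028
{'x': -0.0004, 'y': -0.0315, 'z': 0.017, 'ax': 0.06, 'ay': 0.01, 'az': -0.05} d 0.036
```

View pics/h1.png

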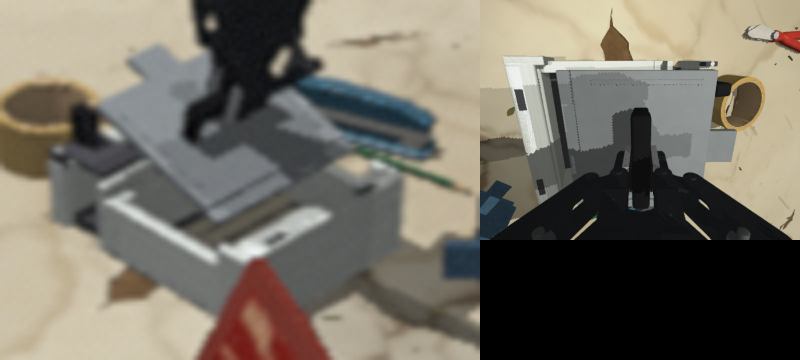

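The side view shows the cover tilted tongue-up, with its lip just above the tank inside the ledge. I'll lower, re-measure and hook.

>>> {"op": "arm_command", "data": {
  "moves": [
    {"x": 0.0, "y": -0.005, "z": 0.008, "ax": 0.0, "ay": 0.0, "az": 0.0},
    {"x": 0.0, "y": -0.008, "z": 0.014, "ax": 0.0, "ay": 0.0, "az": 0.0},
    {"x": 0.0, "y": -0.009, "z": 0.018, "ax": 0.0, "ay": 0.0, "az": 0.0},
    {"x": 0.0, "y": -0.009, "z": 0.018, "ax": 0.0, "ay": 0.0, "az": 0.0},
    {"x": 0.0, "y": -0.009, "z": 0.018, "ax": 0.0, "ay": 0.0, "az": 0.0}
  ]
}}

```text
time_s: 46.1
eef_pos: [0.4946, -0.3075, 0.0657]
orientation: [[0.713, 0.667, 0.216], [0.701, -0.678, -0.22], [-0.0, 0.309, -0.951]]
contact_force: [-0.0, 0.2, -1.6]
grip_width: 0.0142
grasp_force: 89.0
```

```bash
cat > lip.py <<'E'
from hook import *
o=env.get_obs();R=np.array(o['orientation']);t=np.array(o['eef_pos'])-TO*R[:,2]
L=t-.0755*R[:,1]+.020*R[:,2]; d=L[:2]-T0;a=np.radians(TY)
print('lip tank x,y,z mm',(1000*np.array([np.cos(a)*d[0]+np.sin(a)*d[1],-np.sin(a)*d[0]+np.cos(a)*d[1],L[2]])).round(1),'tilt',np.degrees(np.arcsin(R[2,1])).round(1),'F',np.round(o['contact_force'],1),o['grip_width'].round(4))
E
python3 - <<'E'
from lip import *
plan([cpose(-.060,.054,18),cpose(-.070,.052,18)])
E
```

```text
Traceback (most recent call last):
  File "lip.py", line 4, in <module>
    print('lip tank x,y,z mm',(1000*np.array([np.cos(a)*d[0]+np.sin(a)*d[1],-np.sin(a)*d[0]+np.cos(a)*d[1],L[2]])).round(1),'tilt',np.degrees(np.arcsin(R[2,1])).round(1),'F',np.round(o['contact_force'],1),o['grip_width'].round(4))
                                                                                                                                                                                                             ^^^^^^^^^^^^^^^^^^^^^
AttributeError: 'float' object has no attribute 'round'
```

```bash
sed -i "s/o\['grip_width'\].round(4)/o['grip_width']/" lip.py; python3 - <<'E'
from lip import *
plan([cpose(-.060,.054,18),cpose(-.070,.052,18)])
E
```

```text
lip tank x,y,z mm [-48.9  -0.1  57.2] tilt 18.0 F [-0.   0.2 -1.6] 0.014164397084509462
{'x': 0.0002, 'y': -0.0116, 'z': -0.0004, 'ax': -0.01, 'ay': 0.03, 'az': -0.09} d 0.012
{'x': 0.0002, 'y': -0.0217, 'z': -0.0016, 'ax': -0.01, 'ay': 0.03, 'az': -0.09} d 0.022
```

>>> {"op": "arm_command", "data": {
  "moves": [
    {"x": 0.0, "y": -0.005, "z": 0.0, "ax": 0.0, "ay": 0.0, "az": 0.0},
    {"x": 0.0, "y": -0.01, "z": 0.0, "ax": 0.0, "ay": 0.0, "az": 0.0},
    {"x": 0.0, "y": -0.015, "z": -0.001, "ax": 0.0, "ay": 0.0, "az": 0.0},
    {"x": 0.0, "y": -0.019, "z": -0.0015, "ax": 0.0, "ay": 0.0, "az": 0.0},
    {"x": 0.0, "y": -0.0215, "z": -0.0015, "ax": 0.0, "ay": 0.0, "az": 0.0},
    {"x": 0.0, "y": -0.0215, "z": -0.0015, "ax": 0.0, "ay": 0.0, "az": 0.0}
  ]
}}

```text
time_s: 46.7
eef_pos: [0.4797, -0.2922, 0.0605]
orientation: [[0.713, 0.667, 0.216], [0.701, -0.678, -0.22], [-0.0, 0.309, -0.951]]
contact_force: [-0.6, 0.7, -2.5]
grip_width: 0.0139
grasp_force: 89.0
```

```bash
python3 - <<'E'
from lip import *
plan([cpose(-.071,.051,t) for t in (14,10,6,3,1)])
E
```

```text
lip tank x,y,z mm [-70.3   0.   52. ] tilt 18.0 F [-0.6  0.7 -2.5] 0.013865630590231836
{'x': 0.0001, 'y': -0.0023, 'z': 0.0059, 'ax': 3.98, 'ay': 0.03, 'az': -0.09} d 0.006
{'x': 0.0001, 'y': -0.0039, 'z': 0.011, 'ax': 7.98, 'ay': 0.02, 'az': -0.09} d 0.012
{'x': 0.0001, 'y': -0.0059, 'z': 0.016, 'ax': 11.98, 'ay': 0.02, 'az': -0.09} d 0.017
{'x': 0.0001, 'y': -0.0076, 'z': 0.0197, 'ax': 14.98, 'ay': 0.02, 'az': -0.09} d 0.021
{'x': 0.0001, 'y': -0.0088, 'z': 0.0221, 'ax': 16.98, 'ay': 0.02, 'az': -0.09} d 0.024
```

The lip is in under the ledge with no contact force. Swinging down.

>>> {"op": "arm_command", "data": {
  "moves": [
    {"x": 0.0, "y": -0.001, "z": 0.003, "ax": 2.0, "ay": 0.0, "az": 0.0},
    {"x": 0.0, "y": -0.0023, "z": 0.006, "ax": 4.0, "ay": 0.0, "az": 0.0},
    {"x": 0.0, "y": -0.003, "z": 0.0085, "ax": 6.0, "ay": 0.0, "az": 0.0},
    {"x": 0.0, "y": -0.004, "z": 0.011, "ax": 8.0, "ay": 0.0, "az": 0.0},
    {"x": 0.0, "y": -0.005, "z": 0.0135, "ax": 10.0, "ay": 0.0, "az": 0.0},
    {"x": 0.0, "y": -0.006, "z": 0.016, "ax": 12.0, "ay": 0.0, "az": 0.0},
    {"x": 0.0, "y": -0.006, "z": 0.016, "ax": 12.0, "ay": 0.0, "az": 0.0}
  ]
}}

```text
time_s: 47.4
eef_pos: [0.4802, -0.293, 0.0438]
orientation: [[0.713, 0.697, 0.074], [0.701, -0.709, -0.075], [-0.0, 0.106, -0.994]]
contact_force: [-0.3, 0.1, -2.8]
grip_width: 0.0142
grasp_force: 88.9
```

```bash
python3 - <<'E'
from lip import *
plan([cpose(-.0715,.051,t) for t in (4,2,.5)]+[cpose(-.0715,.050,0)])
E
```

```text
lip tank x,y,z mm [-69.5  -0.1  51.2] tilt 6.1 F [-0.3  0.1 -2.8] 0.01415955633523199
{'x': 0.0003, 'y': -0.0026, 'z': 0.0027, 'ax': 2.07, 'ay': 0.01, 'az': -0.11} d 0.004
{'x': 0.0003, 'y': -0.0033, 'z': 0.0053, 'ax': 4.07, 'ay': 0.01, 'az': -0.11} d 0.006
{'x': 0.0003, 'y': -0.0039, 'z': 0.0072, 'ax': 5.57, 'ay': 0.01, 'az': -0.11} d 0.008
{'x': 0.0003, 'y': -0.0042, 'z': 0.0089, 'ax': 6.07, 'ay': 0.01, 'az': -0.11} d 0.01
```

>>> {"op": "arm_command", "data": {
  "moves": [
    {"x": 0.0, "y": -0.0025, "z": 0.001, "ax": 1.0, "ay": 0.0, "az": 0.0},
    {"x": 0.0, "y": -0.0026, "z": 0.0027, "ax": 2.1, "ay": 0.0, "az": 0.0},
    {"x": 0.0, "y": -0.003, "z": 0.004, "ax": 3.1, "ay": 0.0, "az": 0.0},
    {"x": 0.0, "y": -0.0033, "z": 0.0053, "ax": 4.1, "ay": 0.0, "az": 0.0},
    {"x": 0.0, "y": -0.0036, "z": 0.0063, "ax": 4.9, "ay": 0.0, "az": 0.0},
    {"x": 0.0, "y": -0.0039, "z": 0.0072, "ax": 5.6, "ay": 0.0, "az": 0.0},
    {"x": 0.0, "y": -0.0039, "z": 0.0072, "ax": 5.6, "ay": 0.0, "az": 0.0}
  ]
}}

```text
time_s: 48.1
eef_pos: [0.4774, -0.29, 0.0359]
orientation: [[0.713, 0.701, 0.005], [0.701, -0.713, -0.005], [-0.0, 0.007, -1.0]]
contact_force: [0.3, 0.1, -2.3]
grip_width: 0.0141
grasp_force: 88.9
```

```bash
python3 lip.py
```

```text
lip tank x,y,z mm [-72.4  -0.   50.9] tilt 0.4 F [ 0.3  0.1 -2.3] 0.014142833387337685
```

>>> {"op": "arm_command", "data": {
  "moves": [
    {"x": 0.0, "y": 0.0, "z": 0.0005, "ax": 0.2, "ay": 0.0, "az": 0.0},
    {"x": 0.0, "y": 0.0, "z": 0.001, "ax": 0.4, "ay": 0.0, "az": 0.0},
    {"x": 0.0, "y": 0.0, "z": 0.0015, "ax": 0.4, "ay": 0.0, "az": 0.0},
    {"x": 0.0, "y": 0.0, "z": 0.0015, "ax": 0.4, "ay": 0.0, "az": 0.0}
  ]
}}

```text
time_s: 48.5
eef_pos: [0.4773, -0.2898, 0.0347]
orientation: [[0.713, 0.701, -0.0], [0.701, -0.713, -0.0], [-0.0, 0.0, -1.0]]
contact_force: [-0.3, 0.8, -0.5]
grip_width: 0.0139
grasp_force: 89.2
```

```bash
python3 lip.py; python3 - <<'E'
from h import *
im,p=snap('wrist')
for k,z in {'lever_roller':.05,'cover_tongue':.05,'lock_grip':.081,'tank_stop':.05}.items():
    for r in place_of(k,'wrist')[:2]: print(k,round(r['p'],2),np.round(r['xy'],1),at_z(p,r['xy'],z).round(4))
E
```

```text
lip tank x,y,z mm [-72.5  -0.   50.2] tilt 0.0 F [-0.3  0.8 -0.5] 0.013949081046337837
cover_tongue 0.75 [442.  250.2] [ 0.5478 -0.3591  0.05  ]
cover_tongue 0.5 [280.1 281.3] [ 0.4633 -0.3042  0.05  ]
tank_stop 0.33 [156.1 255.2] [ 0.4234 -0.2374  0.05  ]
```

The weight is off the wrist and the underside is at 50 mm with the tongue at tank x≈101, so the cover is seated. I'll release and back off upward, then inspect.

>>> {"op": "arm_command", "data": {
  "moves": [
    {"x": 0.0, "y": 0.0, "z": 0.0, "ax": 0.0, "ay": 0.0, "az": 0.0},
    {"x": 0.0, "y": 0.0, "z": 0.0, "ax": 0.0, "ay": 0.0, "az": 0.0},
    {"x": 0.0, "y": 0.0, "z": 0.0, "ax": 0.0, "ay": 0.0, "az": 0.0},
    {"x": 0.0, "y": 0.0, "z": -0.01, "ax": 0.0, "ay": 0.0, "az": 0.0},
    {"x": 0.0, "y": 0.0, "z": -0.04, "ax": 0.0, "ay": 0.0, "az": 0.0},
    {"x": 0.0, "y": 0.0, "z": -0.08, "ax": 0.0, "ay": 0.0, "az": 0.0},
    {"x": 0.05, "y": 0.02, "z": -0.12, "ax": 0.0, "ay": 0.0, "az": 0.0},
    {"x": 0.09, "y": 0.04, "z": -0.15, "ax": 0.0, "ay": 0.0, "az": 0.0},
    {"x": 0.09, "y": 0.04, "z": -0.15, "ax": 0.0, "ay": 0.0, "az": 0.0},
    {"x": 0.09, "y": 0.04, "z": -0.15, "ax": 0.0, "ay": 0.0, "az": 0.0}
  ],
  "jaw": 0.2
}}

```text
time_s: 49.75
eef_pos: [0.5725, -0.2553, 0.1883]
orientation: [[0.711, 0.703, 0.006], [0.703, -0.711, -0.004], [0.001, 0.006, -1.0]]
contact_force: [-0.3, -0.3, 0.7]
grip_width: 0.0342
grasp_force: 0.0
```

```bash
python3 - <<'E'
from fit import *
im,p=snap('wrist');raw=im.copy()
def tk(P):
    d=P[:2]-T0;a=np.radians(TY);return (1000*np.array([np.cos(a)*d[0]+np.sin(a)*d[1],-np.sin(a)*d[0]+np.cos(a)*d[1]])).round(1)
for k,z in {'cover':.05,'cover_grip':.084,'cover_tongue':.05,'lock_grip':.081}.items():
    for r in place_of(k,'wrist')[:2]: print(k,round(r['p'],2),np.round(r['xy'],1),tk(at_z(p,r['xy'],z)))
for k,z in (('lock_grip',.097),('cover',.058)):
  for r in outline_of(k,'wrist')[:1]:
    pts=np.argwhere(r['mask'])[:,::-1].astype(np.float32);W=np.array([at_z(p,q,z)[:2]*1000 for q in pts],np.float32);m=cv2.minAreaRect(W);print(k,round(r['p'],2),len(pts),tk(np.array(m[0])/1000),m[1:])
def line(pts,col):
    q=np.array([proj(p,tank(*t)) for t in pts]).round().astype(int); cv2.polylines(im,[q],True,col,1)
line([(.072,.076,.058),(-.058,.076,.058),(-.058,-.076,.058),(.072,-.076,.058)],(0,0,255))
line([(.1,.018,.056),(.1,-.018,.056),(.074,-.018,.056),(.074,.018,.056)],(0,255,0))
a=im[110:360,150:450].repeat(2,0).repeat(2,1)
cv2.imwrite('pics/c1.png',a)
E
```

```text
cover 0.79 [238.4 260.8] [-3.3  2.7]
cover_grip 0.56 [241.4 274.4] [4.4 4.8]
cover_tongue 0.57 [326.5 261.8] [101.7   1.1]
lock_grip 0.93 [365.7 234.3] [135.5  50.3]
lock_grip 0.59 2103 [112.3  65.9] ((39.95833969116211, 59.82216262817383), 44.856903076171875)
```

View pics/c1.png

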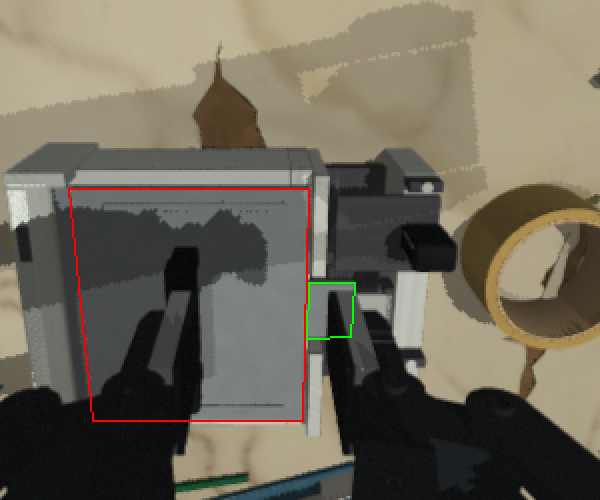

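The picture (my 14th and last) shows the cover flat and square in the seat, its edges on the model outline and the tongue through the notch at (330,310). The lock grip is at (425,245), tank (135,50). I'll grasp it and slide toward tank −y.

```bash
python3 - <<'E'
from h import *
plan([(tank(.1335,.050,.13),TY),(tank(.1335,.050,.075),TY)])
E
```

```text
{'x': -0.0385, 'y': 0.0915, 'z': 0.0887, 'ax': -0.12, 'ay': 0.03, 'az': -0.17} d 0.133
{'x': -0.0385, 'y': 0.0916, 'z': 0.1437, 'ax': -0.12, 'ay': 0.03, 'az': -0.17} d 0.175
```

>>> {"op": "arm_command", "data": {
  "moves": [
    {"x": -0.0385, "y": 0.0915, "z": 0.02, "ax": 0.0, "ay": 0.0, "az": 0.0},
    {"x": -0.0385, "y": 0.0915, "z": 0.04, "ax": 0.0, "ay": 0.0, "az": 0.0},
    {"x": -0.0385, "y": 0.0915, "z": 0.06, "ax": 0.0, "ay": 0.0, "az": 0.0},
    {"x": -0.0385, "y": 0.0915, "z": 0.09, "ax": 0.0, "ay": 0.0, "az": 0.0},
    {"x": -0.0385, "y": 0.0915, "z": 0.12, "ax": 0.0, "ay": 0.0, "az": 0.0},
    {"x": -0.0385, "y": 0.0915, "z": 0.138, "ax": 0.0, "ay": 0.0, "az": 0.0},
    {"x": -0.0385, "y": 0.0915, "z": 0.143, "ax": 0.0, "ay": 0.0, "az": 0.0},
    {"x": -0.0385, "y": 0.0915, "z": 0.143, "ax": 0.0, "ay": 0.0, "az": 0.0}
  ],
  "jaw": -0.1
}}

```text
time_s: 50.9
eef_pos: [0.6058, -0.3474, 0.0412]
orientation: [[0.713, 0.701, -0.001], [0.701, -0.713, 0.001], [-0.0, -0.001, -1.0]]
contact_force: [-0.3, -0.4, 0.3]
grip_width: 0.0469
grasp_force: 0.0
```

>>> {"op": "arm_command", "data": {
  "moves": [
    {"x": 0.0, "y": 0.0, "z": 0.0, "ax": 0.0, "ay": 0.0, "az": 0.0},
    {"x": 0.0, "y": 0.0, "z": 0.0, "ax": 0.0, "ay": 0.0, "az": 0.0},
    {"x": 0.0, "y": 0.0, "z": 0.0, "ax": 0.0, "ay": 0.0, "az": 0.0},
    {"x": 0.0, "y": 0.0, "z": 0.0, "ax": 0.0, "ay": 0.0, "az": 0.0}
  ],
  "jaw": 1.0,
  "newtons": 40
}}

```text
time_s: 51.3
eef_pos: [0.6041, -0.3449, 0.0442]
orientation: [[0.712, 0.702, -0.007], [0.702, -0.712, 0.006], [-0.001, -0.009, -1.0]]
contact_force: [-14.1, 12.2, 14.6]
grip_width: 0.021
grasp_force: 40.7
```

>>> {"op": "arm_command", "data": {
  "moves": [
    {"x": 0.0, "y": -0.001, "z": -0.002, "ax": 0.0, "ay": 0.0, "az": 0.0},
    {"x": 0.0, "y": -0.002, "z": -0.003, "ax": 0.0, "ay": 0.0, "az": 0.0},
    {"x": -0.005, "y": -0.0025, "z": -0.003, "ax": 0.0, "ay": 0.0, "az": 0.0},
    {"x": -0.012, "y": -0.0025, "z": -0.003, "ax": 0.0, "ay": 0.0, "az": 0.0},
    {"x": -0.02, "y": -0.0025, "z": -0.003, "ax": 0.0, "ay": 0.0, "az": 0.0},
    {"x": -0.028, "y": -0.0025, "z": -0.003, "ax": 0.0, "ay": 0.0, "az": 0.0},
    {"x": -0.035, "y": -0.0025, "z": -0.003, "ax": 0.0, "ay": 0.0, "az": 0.0},
    {"x": -0.04, "y": -0.0025, "z": -0.003, "ax": 0.0, "ay": 0.0, "az": 0.0},
    {"x": -0.04, "y": -0.0025, "z": -0.003, "ax": 0.0, "ay": 0.0, "az": 0.0}
  ]
}}

```text
time_s: 52.2
eef_pos: [0.5741, -0.3745, 0.0444]
orientation: [[0.714, 0.7, -0.003], [0.7, -0.714, 0.001], [-0.001, -0.002, -1.0]]
contact_force: [-3.3, 3.1, -2.7]
grip_width: 0.0211
grasp_force: 40.2
```

```bash
cat > lk.py <<'E'
from h import *
o=env.get_obs();R=np.array(o['orientation']);t=np.array(o['eef_pos'])-TO*R[:,2]
a=np.radians(TY);ex=np.array([np.cos(a),np.sin(a),0]);ey=np.array([-np.sin(a),np.cos(a),0]);d=t-[*T0,0];F=np.array(o['contact_force'])
print('grip tank xyz mm',(1000*np.array([ex@d,ey@d,t[2]])).round(1),'F tank',np.round([ex@F,ey@F,F[2]],1),o['grip_width'])
E
python3 lk.py
```

```text
grip tank xyz mm [131.3   9.4  79.9] F tank [-4.5 -0.2 -2.7] 0.021065007755238035
```

>>> {"op": "arm_command", "data": {
  "moves": [
    {"x": -0.003, "y": -0.0005, "z": 0.0, "ax": 0.0, "ay": 0.0, "az": 0.0},
    {"x": -0.005, "y": -0.0005, "z": 0.0, "ax": 0.0, "ay": 0.0, "az": 0.0},
    {"x": -0.007, "y": -0.0005, "z": 0.0, "ax": 0.0, "ay": 0.0, "az": 0.0},
    {"x": -0.008, "y": -0.0005, "z": 0.0, "ax": 0.0, "ay": 0.0, "az": 0.0}
  ]
}}

```text
time_s: 52.6
eef_pos: [0.5695, -0.3791, 0.0444]
orientation: [[0.713, 0.701, -0.0], [0.701, -0.713, 0.0], [0.0, -0.001, -1.0]]
contact_force: [-0.7, 4.8, -4.9]
grip_width: 0.021
grasp_force: 40.0
```

```bash
python3 lk.py
```

```text
grip tank xyz mm [131.3   2.8  79.9] F tank [-3.9  2.9 -4.9] 0.020959611098797248
```

>>> {"op": "arm_command", "data": {
  "moves": [
    {"x": -0.002, "y": 0.0, "z": 0.0, "ax": 0.0, "ay": 0.0, "az": 0.0},
    {"x": -0.003, "y": 0.0, "z": 0.0, "ax": 0.0, "ay": 0.0, "az": 0.0},
    {"x": -0.004, "y": 0.0, "z": 0.0, "ax": 0.0, "ay": 0.0, "az": 0.0}
  ]
}}

```text
time_s: 52.9
eef_pos: [0.5668, -0.3817, 0.0444]
orientation: [[0.713, 0.701, -0.0], [0.701, -0.713, 0.0], [0.0, -0.0, -1.0]]
contact_force: [-1.2, 4.5, -5.1]
grip_width: 0.021
grasp_force: 39.9
```

```bash
python3 lk.py
```

```text
grip tank xyz mm [131.3  -0.9  79.9] F tank [-4.1  2.3 -5.1] 0.021042710151664482
```

Still only sliding friction (~2.5 N). Continuing in small steps.

>>> {"op": "arm_command", "data": {
  "moves": [
    {"x": -0.002, "y": 0.0, "z": 0.0, "ax": 0.0, "ay": 0.0, "az": 0.0},
    {"x": -0.004, "y": 0.0, "z": 0.0, "ax": 0.0, "ay": 0.0, "az": 0.0},
    {"x": -0.004, "y": 0.0, "z": 0.0, "ax": 0.0, "ay": 0.0, "az": 0.0}
  ]
}}

```text
time_s: 53.2
eef_pos: [0.5668, -0.3817, 0.0444]
orientation: [[0.713, 0.701, 0.005], [0.701, -0.713, 0.004], [0.007, 0.001, -1.0]]
contact_force: [10.1, 10.8, -7.1]
grip_width: 0.021
grasp_force: 39.7
```

```bash
python3 lk.py
```

```text
grip tank xyz mm [131.3  -1.1  79.9] F tank [-0.6 14.7 -7.1] 0.020995713979926854
```

It hit the end stop (15 N, no further travel). I'll release, clear and verify.

>>> {"op": "arm_command", "data": {
  "moves": [
    {"x": 0.0, "y": 0.0, "z": 0.0, "ax": 0.0, "ay": 0.0, "az": 0.0},
    {"x": 0.0, "y": 0.0, "z": 0.0, "ax": 0.0, "ay": 0.0, "az": 0.0},
    {"x": 0.0, "y": 0.0, "z": 0.0, "ax": 0.0, "ay": 0.0, "az": 0.0},
    {"x": 0.0, "y": 0.0, "z": -0.02, "ax": 0.0, "ay": 0.0, "az": 0.0},
    {"x": 0.0, "y": 0.0, "z": -0.06, "ax": 0.0, "ay": 0.0, "az": 0.0},
    {"x": 0.03, "y": -0.02, "z": -0.1, "ax": 0.0, "ay": 0.0, "az": 0.0},
    {"x": 0.07, "y": -0.04, "z": -0.14, "ax": 0.0, "ay": 0.0, "az": 0.0},
    {"x": 0.11, "y": -0.06, "z": -0.15, "ax": 0.0, "ay": 0.0, "az": 0.0},
    {"x": 0.11, "y": -0.06, "z": -0.15, "ax": 0.0, "ay": 0.0, "az": 0.0},
    {"x": 0.11, "y": -0.06, "z": -0.15, "ax": 0.0, "ay": 0.0, "az": 0.0}
  ],
  "jaw": -0.1
}}

```text
time_s: 54.2
eef_pos: [0.6016, -0.2645, 0.1963]
orientation: [[0.712, 0.702, 0.003], [0.702, -0.712, -0.003], [0.0, 0.004, -1.0]]
contact_force: [0.1, -0.9, -1.0]
grip_width: 0.0468
grasp_force: 0.0
```

```bash
cat > ver.py <<'E'
from fit import *
im,p=snap('wrist')
def tk(P):
    d=P[:2]-T0;a=np.radians(TY);return (1000*np.array([np.cos(a)*d[0]+np.sin(a)*d[1],-np.sin(a)*d[0]+np.cos(a)*d[1]])).round(1)
for k,z in {'cover':.05,'cover_grip':.084,'cover_tongue':.05,'lock_grip':.081}.items():
    for r in place_of(k,'wrist')[:2]: print(k,round(r['p'],2),np.round(r['xy'],1),tk(at_z(p,r['xy'],z)))
# cover edges: fit pose with free height
E=[((-.055,.076,.008),(.065,.076,.008)),((.072,.03,.008),(.072,.07,.008)),((-.004,0,.042),(-.004,.045,.042)),((.012,0,.042),(.012,.045,.042)),((-.004,.045,.042),(.012,.045,.042))]
for dz in (.046,.050,.054,.06):
    q,s,s0=fit(im,p,E,(*tank(0)[:2],TY),lambda q,X:pl(q,X)+[0,0,dz],(.005,.005,2));print(dz,tk(q),round(q[2]-TY,2),s)
top,pt=snap('top')
for k,z in {'ribbon_spool':0,'tape_roll':0,'stapler':0}.items():
    for r in place_of(k,'top')[:1]: print(k,round(r['p'],2),np.round(r['xy'],1))
E
python3 ver.py; python3 lk.py
```

```text
cover 0.85 [218.6 267.3] [-2.8  3.4]
cover 0.51 [284.6 270.4] [78.3 -1.1]
cover_tongue 0.7 [303.  268.7] [101.    1.2]
lock_grip 0.81 [334.7 282. ] [134.7   2. ]
0.046 [4.1 0.8] -0.05 (np.float64(-91.96687293555968), array([231., 191.,  19.,  15.,   4.]))
0.05 [4.1 2.3] -0.05 (np.float64(-89.23351822684404), array([230., 191.,  12.,   9.,   4.]))
0.054 [3.  3.7] -0.05 (np.float64(-89.00383179526588), array([230., 165.,  38.,  10.,   2.]))
0.06 [3.9 5.8] -0.05 (np.float64(-95.51492980042286), array([228., 192.,  43.,  11.,   3.]))
ribbon_spool 0.94 [232.5 146.8]
tape_roll 0.56 [375.4 184.3]
stapler 0.61 [382.4 260. ]
grip tank xyz mm [ 71.8 104.5 229.5] F tank [ 1.2  0.3 -0.4] 0.04728339918010813
```

```bash
python3 -c "
from plant import ticket
print(ticket.sign_off())"
```

```text
the job is handed in; nothing more can be done
None
```

The job is handed in, with no verdict returned: all five glue sticks lie in the trough, the cover is hooked and seated flat, and the lock slid until it hit its end stop over the tongue. The spool, tape roll and stapler show no noticeable shift in the top view, and I did not read the interlock lever angle directly.

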